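# Turn the handle blanks under the curing lamp

### The arm

A 6-joint arm with a two-finger parallel gripper is mounted at the origin on a cart in front of the work surface, level with it; the furniture and walls round the work are solid. World frame = base frame: x ahead of the robot, y to its left, z up, the work surface at z = 0. Lengths are in mm, angles in rad, forces in N, time in s.
With the tool pointing down it reaches from about 250 to 725 mm from the base axis. Payload 4 kg.
Tool frame: the origin (TCP) lies on the centre line of the jaws, within the pads' length; the fingertips stand 22 mm ahead of it and the grasp point (between the pads) lies 3 mm ahead of it; x points along the fingers, z is the direction in which the jaws open and shut, and the axes are right-handed (so a half turn about x gives the same grasp; the last joint's range is limited). The gripper opens to 85 mm and grips with 20 to 120 N. Pads are 22 mm wide; open, the fingers measure 114 mm over their backs; the gripper's body (76 mm by 85 mm) begins 54 mm behind the grasp point. The pads swing forward as they close: fully open they stand 13 mm farther back than shut.
Start: joints at [1.237, 0.241, 0.005, 1.335, 0, 1.571], TCP at [163.816, 472.402, 253.306] pointing down, gripper open.
Joint ranges: [-2.72, 2.72], [-1.05, 1.87], [-1.09, 1.28], [-1.99, 2.15], [-1.42, 1.44], [-3.14, 3.14]. Speed limits (rad/s): [2.79, 2.79, 3.14, 3.14, 3.14, 3.14].

### API

Orientations are given as a unit quaternion [x, y, z, w].
In Python, from rig import env gives the robot as it stands.
- The arm moves only by the tool send_rows, never from a script. Its argument "steps" is a list of rows, each an object with "linear": the shift along the tool's x, y, z in cm, a list of three; "turn": the turn, a rotation vector about the tool's x, y, z in degrees, a list of three; "claw": the finger opening in cm, from 0 to 8.54. A call has 1 to 12 rows; each row shifts and turns the pose as measured when the row begins, along the tool's axes as they then stand; what a row does not reach is not made up. A row lasts 1/8 s, in which the tool goes at most 62.5 mm and 10.7 degrees, less where a joint would pass 70% of its speed; a pose out of reach is approached as far as the arm can. A call is refused whole if a number of a shift passes 6.25 or a number of a turn 10.7, either way. A call with a gripper value outside its range is refused whole. The fingers move at their own pace and stop on an object; "force" is the grip in N (left out, the last holds). Time passes only in rows, so rows that do not move let the fingers close. It gives the time, the measured TCP pose, the force and the opening at its end, in the units of the state.
- env.state(): the state, without advancing time (a new reading comes with each control period).
- env.grab_frame(name): name is "scene" or "top" or "wrist"; returns a dict with "color" (480x640x3 uint8, blue, green, red), "z_map" (480x640 float32, mm along the optical axis (not along the pixel's ray), 0 where there is no reading), "fov_y" (degrees; the focal length in pixels is half the picture's height over the tangent of half this angle, whatever the lens; pixels are square), "cx", "cy" (the principal point, pixels), "extrinsics" (4x4, takes a point from world to camera coordinates). Camera axes: x right, y up, looking along -z (the intrinsics and any distortion apply to the point x, -y, -z); pixel columns grow to the right and rows downward; lengths in mm; the calibration is good to about 2 mm. A picture is of the moment at which its call begins.
- env.sign_off(): hands the job in, once; it reports no verdict.
The state is a dict: "clock": time; "q": joint angles; "joint_vel": joint speeds; "effort": joint torques, N m; "eef_pos": TCP position; "tool_rot": TCP orientation; "wrist_force": force on the tool from outside, world axes, zero at the start; "ft_torque": the same for the moment, N m; "width": finger opening in mm.
Only numpy, scipy, OpenCV 4.12 (cv2) and the standard library are available. Lean on these libraries where they do the work, as an engineer would, in place of code of your own. Each camera call takes 0.05 s, during which the arm holds its last target.

### The job

Some of the handle blanks in the curing station lie the wrong way round, with their narrow tenon end at the back, under the lamp. Switch the lamp off, lift it off its stand by the handle and set it down on the wooden board; then take each wrong blank out of its slot, turn it end for end and seat it fully in a slot again, so that all tenons point to the station's open front, the side with the switch. Finally put the lamp back squarely in its seats on the stand, let go of it and switch it on again, leaving the shell, the pad and the dish alone.

Things in the scene. Friction and masses are not known exactly. Their poses are not given: they have to be found in the camera images.
- station: grey lamp-curing station fixed to the table, base plate 160 x 310 x 10 mm. Origin: centre of its underside. x points from its open front (switch side, roughly towards the robot) to its back, y to its left, z up. Two combs across it, centred at x = -34 and +34 mm, 16 mm deep, form four slots along x; between them (|x| < 26 mm) it is open for fingers, 20 mm clear under a seated blank
- slot1 (a point): where the centre of a blank seated in the first (rightmost) slot lies: x = 0, y = -63, z = 38 mm in the station's frame, same axes. Slot floor at z = 30 mm; walls 20 mm apart inside (blank 16 mm), rounded, up to z = 44 mm. Rails across front and back (|x| = 67.5 mm, top z = 42 mm, 131 mm apart inside) stop the blanks lengthwise
- slot2 (a point): the same for the second slot, y = -21 mm in the station's frame
- slot3 (a point): the same for the third slot, y = +21 mm
- slot4 (a point): the same for the fourth (leftmost) slot, y = +63 mm
- lamp_seat (a point): where the middle of the lamp's underside sits: x = 35, y = 0, z = 78 mm in the station's frame, same axes. The lamp's ends rest on two cheeks at |y| = 123 to 149 mm, x = -2 to +72 mm; lips round the seats, up to z = 85 mm, leave it 3 mm play either way in x, 4 mm in y. The seated lamp covers the back half of the slots
- switch (a joint): toggle switch of the lamp: 0 = tipped fully to the front = off, 1.0 rad = tipped fully to the back = on; stays where it is left, takes about 1 N at the tip. Pivot at x = -120, y = -85, z = 22 mm in the station's frame, on a 70 x 50 x 25 mm grey block; 60 mm from pivot to the centre of its ball; leans 0.5 rad either side of upright
- switch_tip (a point): centre of the black ball (26 mm diameter) at the end of the toggle lever
- lamp_handle (a point): centre of the round grip bar (14 mm thick, 94 mm long, along its y axis) of the bow handle on the lamp: a flat aluminium head 60 (x) x 290 (y) x 36 (z) mm, 0.3 to 0.6 kg, black end caps. The bar's centre is 74 mm above the flat underside, 38 mm above the lamp's top. The lamp is the same either way round
- board: loose dark wooden board 255 (x) x 99 (y) x 18 (z) mm lying flat to the left of the station; origin at the centre of its underside. The lamp is set down on it while the blanks are handled. A fixed grey tub stands behind it, left of the station (x from 0.56, y 0.11 to 0.35 in the world frame, 0.125 m high): keep the long lamp clear of it, e.g. draw it to about x = 0.46 before swinging it round
- shell: oyster shell half, 93 x 107 x 16 mm, origin at its underside: a bystander, leave alone
- pad: dark wooden pad 58 x 92 x 13 mm, origin at its underside: a bystander, leave alone
- dish: shallow clear dish, 55 mm wide, 13 mm high, origin at its underside: a bystander, leave alone
- blank_a_mid (a point): centre of handle blank a, a square wooden bar 16 x 16 mm, 124 mm long in all, 50 g, with a narrow tenon (9 x 9 mm, 18 mm long) at one end; its x axis points along the bar to the tenon end. Seated in a slot its centre is 38 mm above the table. May be absent
- blank_a_tenon (a point): tip of the tenon of blank a, 62 mm from its centre
- blank_b_mid (a point): centre of handle blank b, a square wooden bar 16 x 16 mm, 124 mm long in all, 50 g, with a narrow tenon (9 x 9 mm, 18 mm long) at one end; its x axis points along the bar to the tenon end. Seated in a slot its centre is 38 mm above the table. May be absent
- blank_b_tenon (a point): tip of the tenon of blank b, 62 mm from its centre
- blank_c_mid (a point): centre of handle blank c, a square wooden bar 16 x 16 mm, 124 mm long in all, 50 g, with a narrow tenon (9 x 9 mm, 18 mm long) at one end; its x axis points along the bar to the tenon end. Seated in a slot its centre is 38 mm above the table. May be absent
- blank_c_tenon (a point): tip of the tenon of blank c, 62 mm from its centre
- blank_d_mid (a point): centre of handle blank d, a square wooden bar 16 x 16 mm, 124 mm long in all, 50 g, with a narrow tenon (9 x 9 mm, 18 mm long) at one end; its x axis points along the bar to the tenon end. Seated in a slot its centre is 38 mm above the table. May be absent
- blank_d_tenon (a point): tip of the tenon of blank d, 62 mm from its centre

How it is judged (in metres and radians):
On the way, in this order (a step that is already met when the one before it is completed fails the run):
1. the lamp is switched off (value of joint switch below 0.2 rad), for 0.2 s.
2. the lamp stands on the wooden board, released (x of lamp_handle in the frame of board between -0.09 and 0.09 m and y of lamp_handle in the frame of board between -0.045 and 0.045 m and height (world z) of lamp_handle below 0.105 m and angle between lamp's own z axis and vertical below 0.15 rad and linear speed of lamp below 0.02 m/s and contact force between the fingers and lamp below 0.2 N), for 0.2 s.
3. every blank is seated in a slot with its tenon to the front, released (x of each of blank_a_tenon, blank_b_tenon, blank_c_tenon, blank_d_tenon in the frame of station below -0.045 m and z of blank_a_mid in the frame of station between 0.034 and 0.042 m and x of blank_a_mid in the frame of station between -0.008 and 0.008 m and angle between the x axis of each of blank_a_mid, blank_b_mid, blank_c_mid, blank_d_mid and the x axis of station, either way round below 0.07 rad and linear speed of each of blank_a, blank_b, blank_c, blank_d below 0.02 m/s and z of blank_b_mid in the frame of station between 0.034 and 0.042 m and x of blank_b_mid in the frame of station between -0.008 and 0.008 m and z of blank_c_mid in the frame of station between 0.034 and 0.042 m and x of blank_c_mid in the frame of station between -0.008 and 0.008 m and z of blank_d_mid in the frame of station between 0.034 and 0.042 m and x of blank_d_mid in the frame of station between -0.008 and 0.008 m and contact force between the fingers and blank_a below 0.2 N and contact force between the fingers and blank_b below 0.2 N and contact force between the fingers and blank_c below 0.2 N and contact force between the fingers and blank_d below 0.2 N), for 0.2 s.
4. the lamp sits in its seats on the station again, released (z of lamp_handle in the frame of station between 0.148 and 0.157 m and x of lamp_handle in the frame of station between 0.026 and 0.044 m and y of lamp_handle in the frame of station between -0.009 and 0.009 m and angle between the y axis of lamp and the y axis of station, either way round below 0.07 rad and angle between lamp's own z axis and vertical below 0.06 rad and linear speed of lamp below 0.02 m/s and contact force between the fingers and lamp below 0.2 N), for 0.2 s.
5. the lamp is switched on (value of joint switch above 0.8 rad), for 0.2 s.
At the end, for the whole second after the job is handed in: Every blank present is seated in a slot (centre within 4 mm of seated height and 8 mm of the slot's middle, within 0.07 rad of the slot's direction) with its tenon to the front; the lamp rests in its seats (within 9 mm and 0.07 rad), released; the switch is on (above 0.8 rad) (all of step 4 and x of each of blank_a_tenon, blank_b_tenon, blank_c_tenon, blank_d_tenon in the frame of station below -0.045 m and z of blank_a_mid in the frame of station between 0.034 and 0.042 m and x of blank_a_mid in the frame of station between -0.008 and 0.008 m and angle between the x axis of each of blank_a_mid, blank_b_mid, blank_c_mid, blank_d_mid and the x axis of station, either way round below 0.07 rad and linear speed of each of blank_a, blank_b, blank_c, blank_d below 0.02 m/s and z of blank_b_mid in the frame of station between 0.034 and 0.042 m and x of blank_b_mid in the frame of station between -0.008 and 0.008 m and z of blank_c_mid in the frame of station between 0.034 and 0.042 m and x of blank_c_mid in the frame of station between -0.008 and 0.008 m and z of blank_d_mid in the frame of station between 0.034 and 0.042 m and x of blank_d_mid in the frame of station between -0.008 and 0.008 m and value of joint switch above 0.8 rad); the robot touches nothing.
It fails at once if the shell is pushed or carried off (more than 4 cm) (distance of shell from where it was at the start of the episode above 0.04 m).
It fails at once if the pad is pushed or carried off (more than 4 cm) (distance of pad from where it was at the start of the episode above 0.04 m).
It fails at once if the dish is pushed or carried off (more than 4 cm) (distance of dish from where it was at the start of the episode above 0.04 m).
Of blank_a, blank_b, blank_c only 2 to 3 are there at a start; the rules pass over those that are not, and their reading is None.
At some moment in a run one of board may be knocked a few centimetres aside while the robot is not near it.
It also fails if it takes over 208 s, if anything falls off the work surface, if the arm or the gripper's body presses on something with over 40 N, if the wrist force passes 120 N, or if a joint passes its speed limit or range.

## Working session

There is one attempt and no reset: what is moved stays moved. The work goes in short steps, Python scripts to look and compute and a tool call to move; the robot and the scene stay as the last step left them, time stands still between calls to the robot, and variables do not carry over. Pictures are saved under pics/ and viewed, and the job is handed in when it is done.

Besides the shell and the picture viewer there is one more tool, called after ">>>" as a command line: name --argument value ..., lists and objects as JSON in quotes. send_rows: Moves the arm, as the interface text tells. Its arguments: {"type":"object","properties":{"steps":{"type":"array"},"force":{"type":"number"}},"required":["steps"]}

```bash
ls; mkdir -p pics
python3 - <<'E'
from rig import env
import cv2,numpy as np
s=env.state()
for k,v in s.items(): print(k,np.round(v,3))
for n in ["scene","top","wrist"]:
    f=env.grab_frame(n); cv2.imwrite(f"pics/{n}0.png",f["color"]); print(n,f["fov_y"],f["cx"],f["cy"],np.round(f["extrinsics"],3).tolist(),[k for k in f])
E
```

```text
pics
clock 0.0
q [1.237 0.241 0.004 1.335 0.    1.571]
joint_vel [-0.001 -0.    -0.001 -0.001  0.    -0.001]
effort [-2.0000e-03 -3.7231e+01  2.5241e+01  1.7000e-02 -0.0000e+00 -0.0000e+00]
eef_pos [163.618 471.84  252.4  ]
tool_rot [-0.41   0.577  0.41   0.576]
wrist_force [ 0.345 -0.136  0.077]
ft_torque [-0.022 -0.036  0.028]
width 85.377
scene 51.96636954102756 308.56928389637534 235.4616937012573 [[0.777, -0.63, -0.015, -429.38], [0.338, 0.397, 0.853, -253.201], [-0.531, -0.668, 0.521, -1042.349], [0.0, 0.0, 0.0, 1.0]] ['color', 'z_map', 'fov_y', 'cx', 'cy', 'extrinsics']
top 48.49850736459788 323.3943088538406 238.5931837483882 [[0.026, -1.0, -0.015, -61.858], [0.999, 0.025, 0.047, -517.039], [-0.047, -0.016, 0.999, -1270.431], [0.0, 0.0, 0.0, 1.0]] ['color', 'z_map', 'fov_y', 'cx', 'cy', 'extrinsics']
wrist 67.40086190546648 314.16678240041995 240.82890192621315 [[0.327, 0.945, -0.001, -499.415], [-0.911, 0.315, -0.268, 35.708], [-0.253, 0.088, 0.964, -377.699], [0.0, 0.0, 0.0, 1.0]] ['color', 'z_map', 'fov_y', 'cx', 'cy', 'extrinsics']
```

View pics/scene0.png

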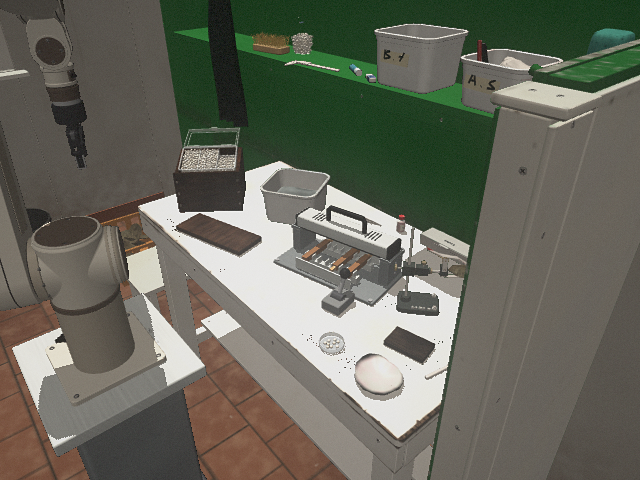

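View pics/top0.png

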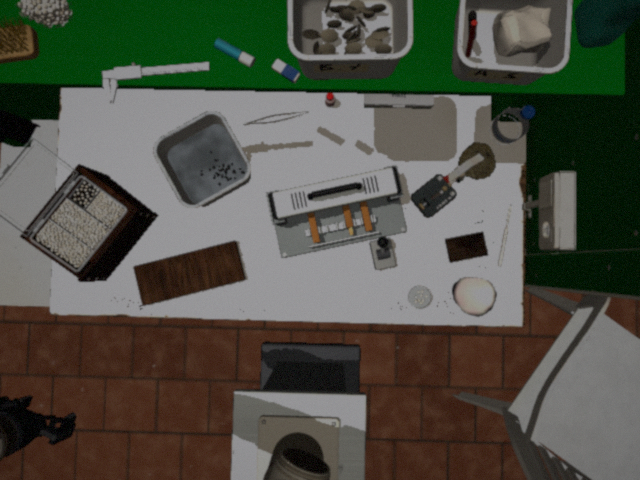

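View pics/wrist0.png

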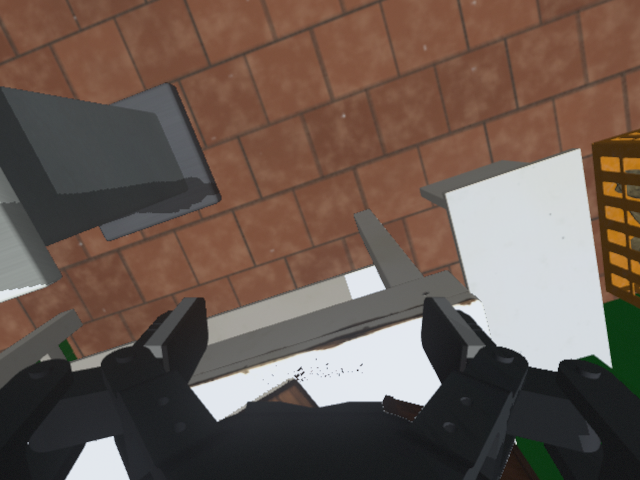

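The top view shows the station (around 340,210), lamp with its bar at (335,189), three blanks at columns 314, 348 and 366, the switch ball at (382,242), and the board at (190,272). I'll zoom in and measure.

```bash
cat > h.py <<'E'
from rig import env
import cv2,numpy as np
from scipy.spatial.transform import Rotation as R
def K(f):
    fl=f["color"].shape[0]/2/np.tan(np.radians(f["fov_y"]/2)); return fl,f["cx"],f["cy"]
def ray(f,u,v,z):
    fl,cx,cy=K(f);E=f["extrinsics"];Rm=E[:3,:3];c=-Rm.T@E[:3,3]
    d=Rm.T@np.array([(u-cx)/fl,-(v-cy)/fl,-1.]);return c+d*(z-c[2])/d[2]
def cloud(f):
    fl,cx,cy=K(f);E=f["extrinsics"];z=f["z_map"];v,u=np.mgrid[:480,:640]
    P=np.stack([(u-cx)/fl*z,-(v-cy)/fl*z,-z],-1);W=(P-E[:3,3])@E[:3,:3];W[z<=0]=np.nan;return W
def proj(f,p):
    fl,cx,cy=K(f);E=f["extrinsics"];q=E[:3,:3]@np.asarray(p,float)+E[:3,3];return cx+fl*q[0]/-q[2],cy-fl*q[1]/-q[2]
def zoom(f,x0,x1,y0,y1,k,name):
    cv2.imwrite(name,cv2.resize(f["color"][y0:y1,x0:x1],None,fx=k,fy=k,interpolation=cv2.INTER_CUBIC))
E
python3 - <<'E'
from h import *
f=env.grab_frame("top");zoom(f,260,420,155,275,5,"pics/topz0.png")
g=env.grab_frame("scene");zoom(g,260,420,190,310,5,"pics/scz0.png")
for F in(f,g):
    W=cloud(F);z=W[...,2]
    for lo,hi in((140,165),(105,122),(5,13),(72,92)):
        m=(z>lo)&(z<hi)&(W[...,0]>300)&(W[...,0]<680)&(W[...,1]>-230)&(W[...,1]<150)
        print(lo,m.sum(),np.round(np.nanmedian(W[m],0)), np.round(np.percentile(W[m],[1,99],axis=0)))
    m=(z>10)&(z<30)&(W[...,1]>120)&(W[...,0]<560)&(W[...,1]<480)
    print('board',m.sum(),np.round(np.median(W[m],0)));r=cv2.minAreaRect(W[m][:,:2].astype(np.float32));print(r)
E
```

```text
140 351 [617. -71. 157.] [[ 600. -129.  144.]
 [ 634.  -15.  164.]]
105 3233 [616. -67. 114.] [[ 563. -211.  107.]
 [ 673.  134.  119.]]
5 3425 [540. -70.   9.] [[ 335. -227.    5.]
 [ 621.  137.   13.]]
72 352 [ 569. -176.   83.] [[ 501. -226.   73.]
 [ 673.   82.   92.]]
board 4568 [431. 280.  17.]
((455.6111145019531, 309.1752624511719), (210.32701110839844, 340.6117858886719), 2.03989315032959)
140 248 [616. -80. 155.] [[ 599. -132.  140.]
 [ 633.  -18.  161.]]
105 1621 [615. -85. 114.] [[ 560. -217.  105.]
 [ 671.  136.  118.]]
5 1753 [ 557. -139.   10.] [[ 428. -229.    5.]
 [ 667.  144.   13.]]
72 754 [ 602. -130.   84.] [[ 501. -227.   73.]
 [ 677.  145.   92.]]
board 1983 [433. 284.  18.]
((466.48870849609375, 322.4583740234375), (203.96783447265625, 334.8273010253906), 15.997783660888672)
```

View pics/topz0.png

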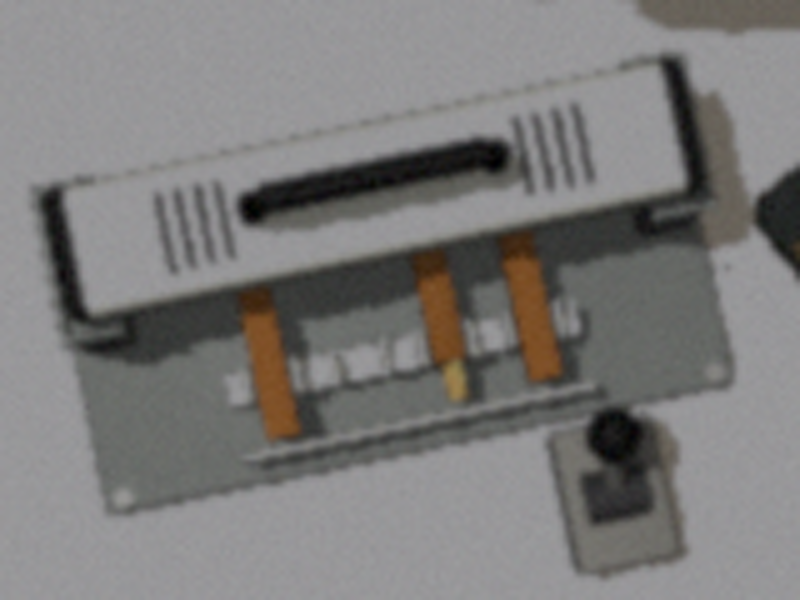

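View pics/scz0.png

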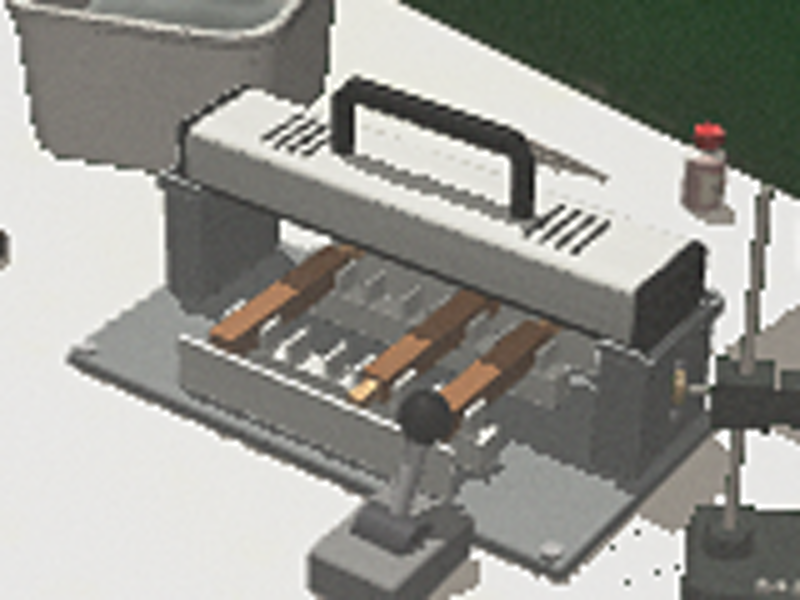

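Run:
```python
from h import *
f=env.grab_frame("top");g=env.grab_frame("scene")
FL=ray(f,260+108/5-.4,155+514/5-.4,10);FR=ray(f,260+733/5-.4,155+383/5-.4,10)
print(FL,FR,np.linalg.norm(FL-FR))
GL=ray(g,260+67/5-.4,190+360/5-.4,10);GR=ray(g,260+562/5-.4,190+580/5-.4,10)
print('scene',GL,GR,np.linalg.norm(GL-GR))
y=(FL-FR)[:2];y/=np.linalg.norm(y);x=np.array([y[1],-y[0]])
print('yaw',np.degrees(np.arctan2(x[1],x[0])))
o=(FL+FR)[:2]/2+80*x;print('origin',o); print('scene origin',(GL+GR)[:2]/2+80*x, np.degrees(np.arctan2(-(GL-GR)[0],(GL-GR)[1])))
# lamp top
for F in(f,g):
    W=cloud(F);z=W[...,2]
    m=(z>108)&(z<121)&(W[...,0]>500)&(W[...,0]<700)&(W[...,1]>-230)&(W[...,1]<120)
    m=cv2.morphologyEx(m.astype(np.uint8),cv2.MORPH_OPEN,np.ones((2,2)))>0
    n,l,st,_=cv2.connectedComponentsWithStats(m.astype(np.uint8));k=1+np.argmax(st[1:,4])
    r=cv2.minAreaRect(W[l==k][:,:2].astype(np.float32));print('lamp',r,np.median(z[l==k]))
    m=(z>140)&(z<165)&(W[...,0]>550)&(W[...,0]<680)&(W[...,1]>-150)&(W[...,1]<20)
    print('bar',cv2.minAreaRect(W[m][:,:2].astype(np.float32)),np.nanmax(z[m]))
    m=(z>66)&(z<110)&(W[...,0]>440)&(W[...,0]<520)&(W[...,1]>-230)&(W[...,1]<-120)
    print('ball',m.sum(),np.median(W[m],0))
# lamp bar triangulation by dark mask top
for (u,v) in((260+255/5-.4,155+205/5-.4),(260+495/5-.4,155+155/5-.4)): print('barend',ray(f,u,v,156))
print('ball top',ray(f,260+613/5-.4,155+435/5-.4,75),'sc',ray(g,260+424/5-.4,190+415/5-.4,75))
# board by colour
for F,n in((f,'t'),(g,'s')):
    hsv=cv2.cvtColor(F["color"],cv2.COLOR_BGR2HSV);W=cloud(F)
    m=(W[...,2]>10)&(W[...,2]<26)&(F["color"].max(-1)<110)&(W[...,1]>100)&(W[...,1]<500)&(W[...,0]<560)
    m=cv2.morphologyEx(m.astype(np.uint8),cv2.MORPH_OPEN,np.ones((5,5)))
    n,l,st,_=cv2.connectedComponentsWithStats(m);k=1+np.argmax(st[1:,4])
    print('board',st[k],cv2.minAreaRect(W[l==k][:,:2].astype(np.float32)))
```

```text
[470.63145491  51.88906964  10.        ] [ 541.38392996 -247.23884937   10.        ] 307.3815619997322
scene [466.19902586  43.62427873  10.        ] [ 537.36346153 -255.04797694   10.        ] 307.0333747552983
yaw 13.307551932317788
origin [583.85957583 -79.26064938]
scene origin [579.63312709 -87.29760862] 13.401936520487434
lamp ((618.1461791992188, -77.06303405761719), (57.57681655883789, 292.53997802734375), 13.716527938842773) nan
bar ((617.7159423828125, -71.76785278320312), (13.951013565063477, 121.20845031738281), 13.521929740905762) 164.28884722371592
ball 92 [ 510.56210383 -182.62768837   85.55548037]
lamp ((696.5086059570312, -58.0579833984375), (223.87637329101562, 287.2875671386719), 13.08184814453125) nan
bar ((615.3684692382812, -74.04279327392578), (14.961498260498047, 119.09443664550781), 13.638691902160645) 161.34778287220627
ball 96 [ 506.62812448 -189.92568345   81.79549546]
barend [603.2762799 -21.0294761 156.       ]
barend [ 627.29155336 -123.3407125   156.        ]
ball top [ 512.02961254 -183.98649489   75.        ] sc [ 515.11447732 -181.85020966   75.        ]
board [ 134  241  111   64 4255] ((428.4298400878906, 272.5567626953125), (98.37361907958984, 255.3009490966797), 15.682836532592773)
board [ 179  215   80   38 1564] ((427.6642150878906, 269.690673828125), (102.90469360351562, 255.6759033203125), 16.22311019897461)
```

```bash
cat >> h.py <<'E'
def st():
    s=env.state();M=R.from_quat(s["tool_rot"]).as_matrix();return s,np.array(s["eef_pos"]),M
YAW=np.radians(13.4);ORG=np.array([582.3,-81.5])
def S(x,y):
    c,s_=np.cos(YAW),np.sin(YAW);return ORG+np.array([c*x-s_*y,s_*x+c*y])
def rel(p,yawdeg=None,flip=None):
    """shift (cm, current tool axes) to TCP target p; yaw of tool z in deg -> rotvec deg (tool axes)"""
    s,e,M=st();d=M.T@(np.asarray(p)-e)/10
    out=[np.round(d,2)]
    if yawdeg is not None:
        y=np.radians(yawdeg);z=np.array([np.cos(y),np.sin(y),0]);x=np.array([0,0,-1.]);T=np.stack([x,np.cross(z,x),z],1)
        out.append(np.round(R.from_matrix(M.T@T).as_rotvec(degrees=True),1))
    print('tcp',np.round(e,1),'q',np.round(s["q"],2),'zyaw',round(np.degrees(np.arctan2(M[1,2],M[0,2])),1),'F',np.round(s["wrist_force"],1),'w',round(s["width"],1))
    print('rel',*out)
E
python3 - <<'E'
from h import *
s,e,M=st();print(np.round(M,3))
for y in(13.4,193.4,103.4,-76.6): rel([*S(-91.2,-85),88],y)
print(S(-91.2,-85),S(35,0))
E
```

```text
[[-0.    -0.945  0.328]
 [-0.     0.328  0.945]
 [-1.    -0.    -0.   ]]
tcp [163.8 472.3 253.1] q [ 1.24  0.24  0.    1.34 -0.    1.57] zyaw 70.9 F [-1.1 -0.3 -0.5] w 85.6
rel [ 16.53 -54.57 -50.67] [57.5 -0.   0. ]
tcp [163.8 472.3 253.1] q [ 1.24  0.24  0.    1.34 -0.    1.57] zyaw 70.9 F [-1.1 -0.3 -0.5] w 85.6
rel [ 16.53 -54.57 -50.67] [-122.5   -0.    -0. ]
tcp [163.8 472.3 253.1] q [ 1.24  0.24  0.    1.34 -0.    1.57] zyaw 70.9 F [-1.1 -0.3 -0.5] w 85.6
rel [ 16.53 -54.57 -50.67] [-32.5  -0.   -0. ]
tcp [163.8 472.3 253.1] q [ 1.24  0.24  0.    1.34 -0.    1.57] zyaw 70.9 F [-1.1 -0.3 -0.5] w 85.6
rel [ 16.53 -54.57 -50.67] [147.5  -0.    0. ]
[ 513.2814117  -185.32135845] [616.34715574 -73.38882338]
```

>>> send_rows --steps '[{"linear": [0, -4.4, -4], "turn": [0, 0, 0], "claw": 4}, {"linear": [0, -4.4, -4], "turn": [0, 0, 0], "claw": 4}, {"linear": [0, -4.4, -4], "turn": [0, 0, 0], "claw": 4}, {"linear": [0, -4.4, -4], "turn": [0, 0, 0], "claw": 4}, {"linear": [0, -4.4, -4], "turn": [0, 0, 0], "claw": 4}, {"linear": [0, -4.4, -4], "turn": [0, 0, 0], "claw": 4}, {"linear": [0, 0, 0], "turn": [9.6, 0, 0], "claw": 4}, {"linear": [0, 0, 0], "turn": [9.6, 0, 0], "claw": 4}, {"linear": [0, 0, 0], "turn": [9.6, 0, 0], "claw": 4}, {"linear": [0, 0, 0], "turn": [9.6, 0, 0], "claw": 4}, {"linear": [0, 0, 0], "turn": [9.6, 0, 0], "claw": 4}, {"linear": [0, 0, 0], "turn": [9.6, 0, 0], "claw": 4}]'

```text
clock: 1.85
eef_pos: [341.5, 149.0, 253.7]
tool_rot: [-0.068, 0.701, 0.069, 0.706]
wrist_force: [0.5, 0.6, 0.7]
width: 39.9
```

Run:
```python
from h import *
rel([*S(-91.2,-85),88],13.4)
```

```text
tcp [341.5 149.  253.7] q [ 0.41 -0.02 -0.29  1.29 -0.    1.79] zyaw 11.1 F [0.5 0.6 0.7] w 39.9
rel [ 16.61 -36.13  10.29] [-2.3  0.4 -0. ]
```

>>> send_rows --steps '[{"linear": [0, -5, 1.4], "turn": [-2.3, 0.4, 0], "claw": 4}, {"linear": [0, -5, 1.4], "turn": [0, 0, 0], "claw": 4}, {"linear": [0, -5, 1.4], "turn": [0, 0, 0], "claw": 4}, {"linear": [0, -5, 1.4], "turn": [0, 0, 0], "claw": 4}, {"linear": [0, -5, 1.4], "turn": [0, 0, 0], "claw": 4}, {"linear": [0, -5, 1.4], "turn": [0, 0, 0], "claw": 4}, {"linear": [0, -5, 1.4], "turn": [0, 0, 0], "claw": 4}, {"linear": [0, 0, 0], "turn": [0, 0, 0], "claw": 4}]'

```text
clock: 2.85
eef_pos: [523.8, -177.8, 253.6]
tool_rot: [-0.084, 0.7, 0.086, 0.704]
wrist_force: [0.5, 0.8, 0.0]
width: 39.9
```

Run:
```python
from h import *
rel([*S(-91.2,-85),88],13.4)
f=env.grab_frame("wrist");cv2.imwrite("pics/w1.png",f["color"])
```

```text
tcp [ 523.8 -177.8  253.6] q [-0.33  0.34  0.15  1.37  0.    1.  ] zyaw 13.8 F [0.5 0.8 0. ] w 39.9
rel [16.55 -0.5  -1.28] [ 0.4  0.3 -0.1]
```

View pics/w1.png

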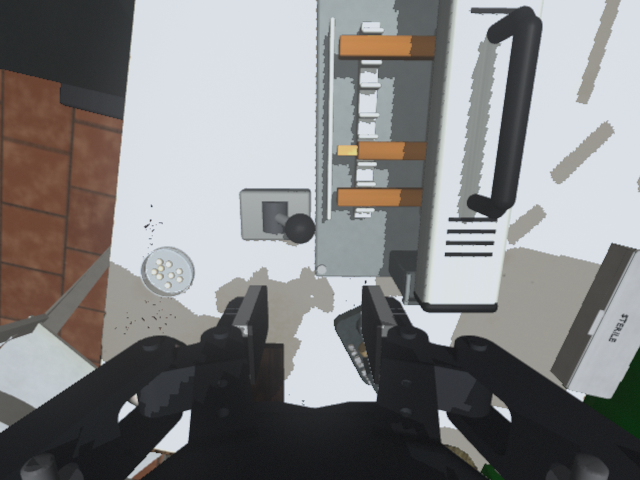

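The wrist view shows the ball at (300,228), three blanks at rows 47, 151 and 197 with one tenon to the front (row 151), and the handle bar on the right.

Run:
```python
from h import *
f=env.grab_frame("wrist")
c,s_=np.cos(YAW),np.sin(YAW)
def loc(p):
    d=p[:2]-ORG; return np.round([c*d[0]+s_*d[1],-s_*d[0]+c*d[1]],1)
for n,u,v,z in(('ball',300,228,75),('corner FR',317,276,10),('b4 front',339.5,46.5,46),('b1front',338,197.5,46),('b2tenon',338,150.5,42.5),('railR',331,219,42),('railL',332,18,42)):
    p=ray(f,u,v,z);print(n,np.round(p,1),loc(p))
W=cloud(f)
z=W[...,2]
m=(z>60)&(z<100);m[:, :270]=0;m[:,330:]=0;m[270:]=0;m[:180]=0
print('ball',np.median(W[m],0),m.sum(),loc(np.median(W[m],0)))
hsv=cv2.cvtColor(f["color"],cv2.COLOR_BGR2HSV)
m=((hsv[...,1]>130)&(hsv[...,0]<25)&(hsv[...,2]>90)).astype(np.uint8);m[:, :320]=0;m[280:]=0;m[:,450:]=0
n,l,stt,cc=cv2.connectedComponentsWithStats(m)
for k in range(1,n):
    if stt[k,4]>300:
        r=cv2.boxPoints(cv2.minAreaRect(np.argwhere(l==k)[:,::-1].astype(np.float32)));
        P=[ray(f,*q,46)[:2] for q in r];print(stt[k],[loc(p).tolist() for p in P])
# bar
m=(z>140)&(z<168)
r=cv2.minAreaRect(W[m][:,:2].astype(np.float32));print('bar',m.sum(),r,loc(np.array(r[0])))
m=(z>108)&(z<119)
n,l,stt,_=cv2.connectedComponentsWithStats(m.astype(np.uint8));k=1+np.argmax(stt[1:,4])
r=cv2.minAreaRect(W[l==k][:,:2].astype(np.float32));print('lamp',r,loc(np.array(r[0])))
```

```text
ball [ 513.6 -182.4   75. ] [-90.2 -82.3]
corner FR [ 545.1 -245.3   10. ] [ -74.2 -150.7]
b4 front [510.5 -32.   46. ] [-58.3  64.8]
b1front [ 541.5 -153.1   46. ] [-56.3 -60.2]
b2tenon [ 531.  -112.7   42.5] [-57.2 -18.5]
railR [ 540.7 -174.8   42. ] [-62.1 -81.2]
railL [499.2 -12.1  42. ] [-64.8  86.8]
ball [ 514.20857355 -181.30963462   84.88157978] 717 [-89.4 -81.3]
[ 341   38   72   21 1394] [[-57.3, 71.1], [1.0, 71.7], [2.2, 56.8], [-56.8, 56.2]]
[359 144  47  18 760] [[-39.0, -12.7], [1.6, -12.3], [2.7, -27.0], [-38.4, -27.3]]
[ 339  191   63   17 1054] [[-55.2, -69.0], [-55.5, -54.2], [1.1, -53.8], [2.1, -68.5]]
bar 5592 ((619.5184936523438, -71.75885009765625), (14.122382164001465, 120.9100112915039), 13.360919952392578) [38.5  0.9]
lamp ((627.4400634765625, -104.40340423583984), (59.7425651550293, 221.74192810058594), 13.490346908569336) [ 38.6 -32.7]
```

```bash
sed -i 's/582.3,-81.5/583.8,-79.4/' h.py
python3 - <<'E'
from h import *
rel([*S(-91.2,-85),88],13.4)
E
```

```text
tcp [ 522.4 -175.1  254.2] q [-0.33  0.34  0.14  1.37  0.    1.  ] zyaw 13.9 F [-0.4  0.4  0.3] w 39.3
rel [16.61 -0.65 -1.01] [ 0.5  0.2 -0.2]
```

>>> send_rows --steps '[{"linear": [4, -0.6, -1.0], "turn": [0, 0, 0], "claw": 4}, {"linear": [4, 0, 0], "turn": [0, 0, 0], "claw": 4}, {"linear": [0, 0, 0], "turn": [0, 0, 0], "claw": 4}, {"linear": [0, 0, 0], "turn": [0, 0, 0], "claw": 4}]'

```text
clock: 3.45
eef_pos: [514.0, -178.8, 176.3]
tool_rot: [-0.087, 0.699, 0.089, 0.704]
wrist_force: [0.3, -0.5, 1.1]
width: 40.0
```

Run:
```python
from h import *
rel([*S(-91.2,-85),88],13.4)
for i in range(4):
    env.grab_frame("wrist"); print(np.round(env.state()["eef_pos"],1))
```

```text
tcp [ 514.  -178.8  176.3] q [-0.34  0.37 -0.02  1.17  0.01  0.98] zyaw 14.3 F [ 0.3 -0.5  1.1] w 40.0
rel [ 8.82 -0.46 -0.1 ] [ 0.9  0.5 -0.1]
[ 513.9 -178.8  176.2]
[ 514.2 -179.1  176.3]
[ 514.4 -179.3  176.3]
[ 514.4 -179.5  176.2]
```

>>> send_rows --steps '[{"linear": [4.4, -0.4, 0], "turn": [0.9, 0.5, 0], "claw": 4}, {"linear": [4.4, 0, 0], "turn": [0, 0, 0], "claw": 4}, {"linear": [0, 0, 0], "turn": [0, 0, 0], "claw": 4}, {"linear": [0, 0, 0], "turn": [0, 0, 0], "claw": 4}]'

```text
clock: 4.15
eef_pos: [520.8, -185.0, 92.9]
tool_rot: [-0.084, 0.698, 0.08, 0.706]
wrist_force: [-0.0, 0.0, 0.1]
width: 39.9
```

Run:
```python
from h import *
rel([*S(-91.2,-85),88],13.4)
f=env.grab_frame("wrist");cv2.imwrite("pics/w2.png",f["color"])
```

```text
tcp [ 520.8 -185.    92.9] q [-0.34  0.45 -0.13  0.98  0.    1.  ] zyaw 13.3 F [-0.   0.   0.1] w 39.9
rel [ 0.48  0.31 -0.55] [-0.1  0.6  0.4]
```

View pics/w2.png

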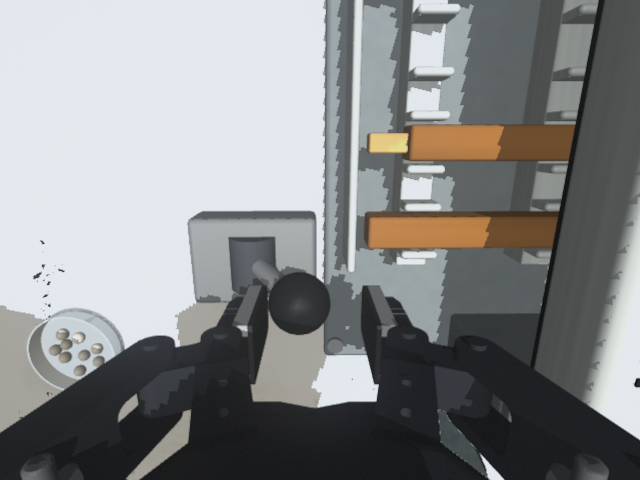

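>>> send_rows --steps '[{"linear": [0.5, 0.4, 0], "turn": [0, 0, 0], "claw": 4}, {"linear": [0, 0, -1.5], "turn": [0, 0.5, 0], "claw": 4}, {"linear": [0, 0, -1.5], "turn": [0, 0, 0], "claw": 4}, {"linear": [0, 0, -1.5], "turn": [0, 0, 0], "claw": 4}, {"linear": [0, 0, -1.5], "turn": [0, 0, 0], "claw": 4}, {"linear": [0, 0, 0], "turn": [0, 0, 0], "claw": 4}]'

```text
clock: 4.95
eef_pos: [459.8, -196.6, 92.0]
tool_rot: [-0.085, 0.699, 0.078, 0.706]
wrist_force: [0.4, -0.5, -0.5]
width: 40.2
```

Run:
```python
from h import *
rel([*S(-156.5,-85),88],13.4)
f=env.grab_frame("wrist");cv2.imwrite("pics/w3.png",f["color"])
```

```text
tcp [ 459.8 -196.6   92. ] q [-0.4   0.36 -0.27  0.92 -0.    0.94] zyaw 13.3 F [ 0.4 -0.5 -0.5] w 40.2
rel [ 0.39  0.03 -0.87] [-0.1  0.5  0.6]
```

View pics/w3.png

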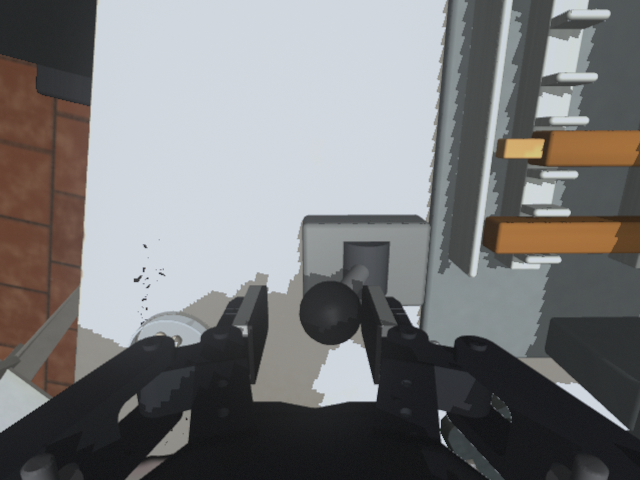

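>>> send_rows --steps '[{"linear": [0, 0, -0.6], "turn": [0, 0, 0], "claw": 4}, {"linear": [0, 0, -0.4], "turn": [0, 0, 0], "claw": 4}, {"linear": [0, 0, 0], "turn": [0, 0, 0], "claw": 4}]'

```text
clock: 5.38
eef_pos: [452.6, -198.5, 91.6]
tool_rot: [-0.085, 0.697, 0.079, 0.708]
wrist_force: [1.0, -0.1, -0.9]
width: 40.0
```

Run:
```python
from h import *
rel([*S(-156.5,-85),88],13.4)
f=env.grab_frame("wrist");cv2.imwrite("pics/w4.png",f["color"])
W=cloud(f)
z=W[...,2]
m=(z>60)&(z<100);m[:, :270]=0;m[:,360:]=0;m[345:]=0;m[:270]=0
p=np.median(W[m],0)[:2]-ORG;c,s_=np.cos(YAW),np.sin(YAW)
print([c*p[0]+s_*p[1],-s_*p[0]+c*p[1]])
```

```text
tcp [ 452.6 -198.5   91.6] q [-0.41  0.35 -0.29  0.91  0.    0.92] zyaw 13.4 F [ 1.  -0.1 -0.9] w 40.0
rel [ 0.35  0.05 -0.14] [-0.   0.8  0.6]
[np.float64(-147.5721067709103), np.float64(-81.15284930532906)]
```

View pics/w4.png

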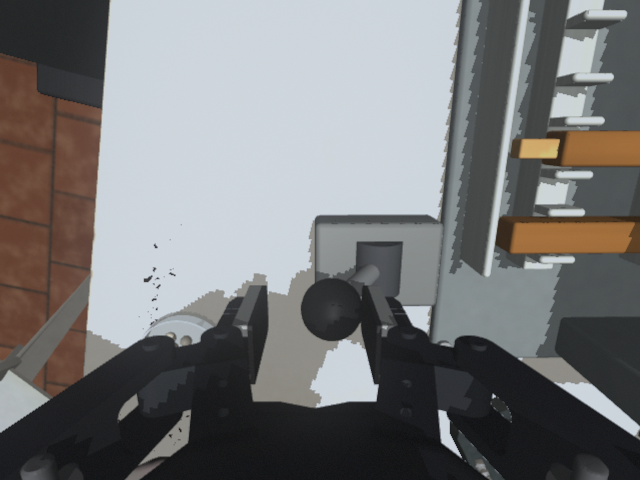

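>>> send_rows --steps '[{"linear": [0, 0, -0.4], "turn": [0, 0, 0], "claw": 4}, {"linear": [0, 0, 0], "turn": [0, 0, 0], "claw": 4}, {"linear": [0, 0, 0.7], "turn": [0, 0, 0], "claw": 4}, {"linear": [-4.5, 0, 0], "turn": [0, 0.7, 0.6], "claw": 4}, {"linear": [-4.5, 0, 0], "turn": [0, 0, 0], "claw": 4}, {"linear": [-4.5, 0, 0], "turn": [0, 0, 0], "claw": 5}, {"linear": [0, 0, 0], "turn": [0, 0, 0], "claw": 6}]'

```text
clock: 6.3
eef_pos: [455.4, -196.7, 229.1]
tool_rot: [-0.082, 0.703, 0.084, 0.702]
wrist_force: [-0.4, -0.1, -0.7]
width: 59.4
```

Run:
```python
from h import *
rel([*S(36,0.5),185],13.4)
f=env.grab_frame("scene");zoom(f,300,400,240,330,6,"pics/s5.png")
```

```text
tcp [ 455.4 -196.7  229.1] q [-0.41  0.25 -0.05  1.28  0.    0.93] zyaw 13.5 F [-0.4 -0.1 -0.7] w 59.4
rel [ 4.42  8.45 18.83] [ 0.1 -0.1 -0.2]
```

View pics/s5.png

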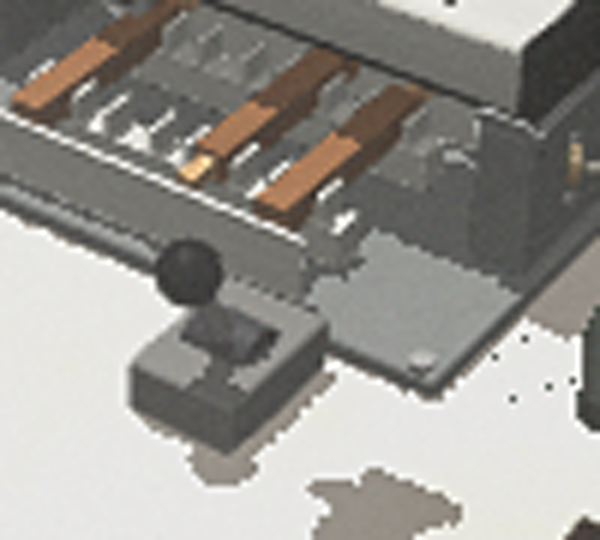

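Switch lever now tips to the front. Next, the handle.

>>> send_rows --steps '[{"linear": [0, 2.1, 4.7], "turn": [0, 0, 0], "claw": 6}, {"linear": [0, 2.1, 4.7], "turn": [0, 0, 0], "claw": 6}, {"linear": [0, 2.1, 4.7], "turn": [0, 0, 0], "claw": 6}, {"linear": [0, 2.1, 4.7], "turn": [0, 0, 0], "claw": 6}, {"linear": [0, 0, 0], "turn": [0, 0, 0], "claw": 6}, {"linear": [0, 0, 0], "turn": [0, 0, 0], "claw": 6}]'

```text
clock: 7.1
eef_pos: [615.5, -67.9, 213.7]
tool_rot: [-0.079, 0.712, 0.084, 0.693]
wrist_force: [-0.0, -0.2, -0.4]
width: 60.1
```

Run:
```python
from h import *
rel([*S(36,0.5),153],13.4)
f=env.grab_frame("wrist");cv2.imwrite("pics/w6.png",f["color"])
W=cloud(f);z=W[...,2]
m=(z>143)&(z<168);m[:,:240]=0;m[:,440:]=0
n,l,stt,_=cv2.connectedComponentsWithStats(m.astype(np.uint8));print(stt)
k=1+np.argmax(stt[1:,4]);print(cv2.minAreaRect(W[l==k][:,:2].astype(np.float32)),np.nanmax(z[l==k]),S(35,0))
```

```text
tcp [615.5 -67.9 213.7] q [-0.11  0.52  0.31  1.39  0.    1.23] zyaw 13.3 F [-0.  -0.2 -0.4] w 60.1
rel [ 6.05 -0.4   0.41] [-0.1 -1.5 -0.6]
[[     0      0    640    480 302086]
 [   310    165     27    207   5114]]
((620.1304321289062, -70.89833068847656), (14.009187698364258, 120.38400268554688), 13.46851634979248) 160.68185234051256 [617.84715574 -71.28882338]
```

View pics/w6.png

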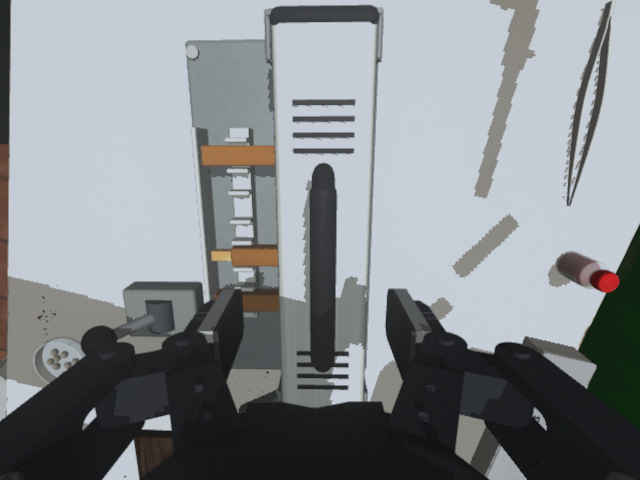

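>>> send_rows --steps '[{"linear": [1, -0.4, 0.5], "turn": [0, -1.5, -0.6], "claw": 6}, {"linear": [2.2, 0, 0], "turn": [0, 0, 0], "claw": 6}, {"linear": [0, 0, 0], "turn": [0, 0, 0], "claw": 6}]'

```text
clock: 7.52
eef_pos: [617.5, -73.9, 180.7]
tool_rot: [-0.08, 0.703, 0.08, 0.702]
wrist_force: [0.2, 0.1, -0.7]
width: 59.9
```

Run:
```python
from h import *
rel([619.5,-71.2,153],13.4)
```

```text
tcp [617.5 -73.9 180.7] q [-0.12  0.52  0.23  1.28 -0.    1.23] zyaw 13.0 F [ 0.2  0.1 -0.7] w 59.9
rel [2.77 0.22 0.26] [-0.4 -0.1 -0. ]
```

>>> send_rows --steps '[{"linear": [1.5, 0.2, 0.3], "turn": [-0.4, 0, 0], "claw": 6}, {"linear": [1.3, 0, 0], "turn": [0, 0, 0], "claw": 6}, {"linear": [0, 0, 0], "turn": [0, 0, 0], "claw": 4}, {"linear": [0, 0, 0], "turn": [0, 0, 0], "claw": 2}, {"linear": [0, 0, 0], "turn": [0, 0, 0], "claw": 0.8}, {"linear": [0, 0, 0], "turn": [0, 0, 0], "claw": 0.8}, {"linear": [0, 0, 0], "turn": [0, 0, 0], "claw": 0.8}, {"linear": [0, 0, 0], "turn": [0, 0, 0], "claw": 0.8}]' --force 60

```text
clock: 8.52
eef_pos: [619.8, -72.5, 153.2]
tool_rot: [-0.082, 0.703, 0.081, 0.702]
wrist_force: [-0.9, -0.2, -1.0]
width: 12.0
```

Run:
```python
from h import *
rel([619.5,-71.2,203],13.4)
f=env.grab_frame("wrist");cv2.imwrite("pics/w7.png",f["color"])
```

```text
tcp [619.8 -72.5 153.2] q [-0.12  0.54  0.19  1.22 -0.    1.22] zyaw 13.3 F [-0.9 -0.2 -1. ] w 12.0
rel [-4.98  0.13 -0.01] [-0.1 -0.   0.1]
```

View pics/w7.png

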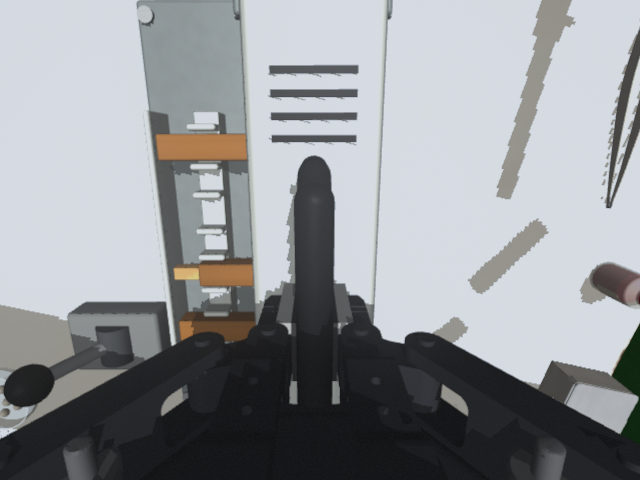

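Bar held (12 mm). Lifting.

>>> send_rows --steps '[{"linear": [-0.8, 0, 0], "turn": [0, 0, 0], "claw": 0.8}, {"linear": [-1, 0, 0], "turn": [0, 0, 0], "claw": 0.8}, {"linear": [-1.5, 0, 0], "turn": [0, 0, 0], "claw": 0.8}, {"linear": [-1.5, 0, 0], "turn": [0, 0, 0], "claw": 0.8}, {"linear": [-1.5, 0, 0], "turn": [0, 0, 0], "claw": 0.8}, {"linear": [0, 0, 0], "turn": [0, 0, 0], "claw": 0.8}]'

```text
clock: 9.32
eef_pos: [619.8, -72.2, 220.1]
tool_rot: [-0.082, 0.703, 0.082, 0.702]
wrist_force: [0.4, 0.3, -6.4]
width: 12.0
```

Run:
```python
from h import *
rel([460,-90,210],13.4)
f=env.grab_frame("scene");cv2.imwrite("pics/s8.png",f["color"])
```

```text
tcp [619.8 -72.2 220.1] q [-0.12  0.51  0.31  1.37 -0.    1.22] zyaw 13.3 F [ 0.4  0.3 -6.4] w 12.0
rel [  1.04   1.94 -15.95] [-0.1 -0.1  0. ]
```

View pics/s8.png

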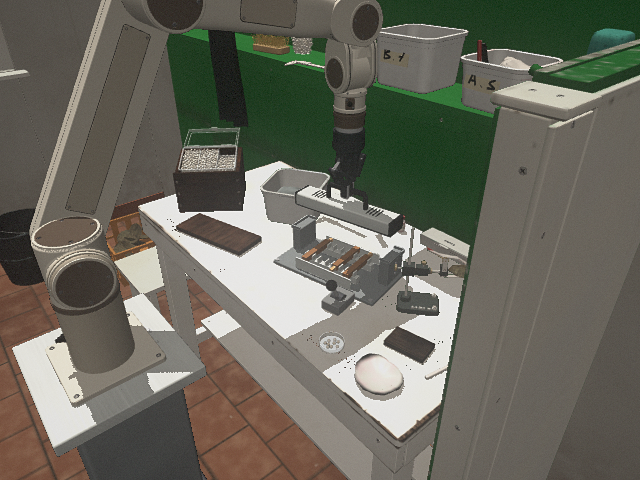

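>>> send_rows --steps '[{"linear": [0, 0, -2], "turn": [0, 0, 0], "claw": 0.8}, {"linear": [0, 0.3, -3.5], "turn": [0, 0, 0], "claw": 0.8}, {"linear": [0, 0.3, -3.5], "turn": [0, 0, 0], "claw": 0.8}, {"linear": [0, 0.3, -3.5], "turn": [0, 0, 0], "claw": 0.8}, {"linear": [0, 0.5, -3.5], "turn": [0, 0, 0], "claw": 0.8}, {"linear": [0, 1.5, -1.5], "turn": [0, 0, 0], "claw": 0.8}, {"linear": [0, 3, 0.3], "turn": [0, 0, 0], "claw": 0.8}, {"linear": [0, 4, 0.5], "turn": [0, 0, 0], "claw": 0.8}, {"linear": [0, 4, 0.5], "turn": [0, 0, 0], "claw": 0.8}, {"linear": [0, 4, 0.5], "turn": [0, 0, 0], "claw": 0.8}, {"linear": [0, 3, 0.3], "turn": [0, 0, 0], "claw": 0.8}, {"linear": [0, 1, 0], "turn": [0, 0, 0], "claw": 0.8}]'

```text
clock: 10.88
eef_pos: [408.4, 109.6, 215.2]
tool_rot: [-0.08, 0.706, 0.081, 0.699]
wrist_force: [-0.2, -0.8, -4.2]
width: 12.5
```

```bash
cat > board.py <<'E'
from h import *
def board():
  for n in('top','scene'):
    F=env.grab_frame(n);W=cloud(F)
    m=(W[...,2]>8)&(W[...,2]<28)&(F["color"].max(-1)<110)&(W[...,1]>80)&(W[...,1]<520)&(W[...,0]<560)&(W[...,0]>300)
    m=cv2.morphologyEx(m.astype(np.uint8),cv2.MORPH_OPEN,np.ones((3,3)))
    k_,l,s_,_=cv2.connectedComponentsWithStats(m);k=1+np.argmax(s_[1:,4])
    print('board',s_[k],cv2.minAreaRect(W[l==k][:,:2].astype(np.float32)))
E
python3 - <<'E'
from h import *
from board import *
board()
rel([427,271,210],15.8)
E
```

```text
board [ 134  241  105   64 1477] ((428.72198486328125, 273.2110290527344), (97.60122680664062, 255.1400909423828), 15.743622779846191)
board [ 176  214   85   40 1657] ((429.20745849609375, 269.6343994140625), (104.84246826171875, 259.142333984375), 15.140796661376953)
tcp [408.5 108.9 215.2] q [ 0.26  0.12 -0.25  1.21  0.    1.6 ] zyaw 13.0 F [-0.2 -0.8 -5.6] w 11.9
rel [ 0.5  15.38  5.47] [-2.8 -0.5 -0.1]
```

>>> send_rows --steps '[{"linear": [0, 2, 1], "turn": [-0.7, 0, 0], "claw": 0.8}, {"linear": [0, 3.5, 1.2], "turn": [-0.7, 0, 0], "claw": 0.8}, {"linear": [0, 3.5, 1.2], "turn": [-0.7, 0, 0], "claw": 0.8}, {"linear": [0, 3.5, 1], "turn": [-0.7, 0, 0], "claw": 0.8}, {"linear": [0, 2, 0.5], "turn": [0, 0, 0], "claw": 0.8}, {"linear": [0, 0, 0], "turn": [0, 0, 0], "claw": 0.8}, {"linear": [0, 0, 0], "turn": [0, 0, 0], "claw": 0.8}]'

```text
clock: 11.85
eef_pos: [423.7, 256.2, 213.2]
tool_rot: [-0.096, 0.704, 0.091, 0.697]
wrist_force: [-0.4, 0.2, -6.3]
width: 12.1
```

Run:
```python
from h import *
from board import *
board()
rel([428,271,94],15.5)
f=env.grab_frame("scene");cv2.imwrite("pics/s9.png",f["color"])
```

```text
board [169 241  68  24 555] ((477.9012145996094, 241.16171264648438), (20.00031280517578, 167.12196350097656), 15.508581161499023)
board [ 176  214   85   40 1642] ((428.4905700683594, 269.2411804199219), (103.68988037109375, 256.4446105957031), 15.473451614379883)
tcp [423.7 256.2 213.3] q [ 0.54  0.26 -0.07  1.25 -0.    1.85] zyaw 15.1 F [-0.4 -0.9 -5.8] w 11.7
rel [11.92  1.38  0.92] [-0.4 -0.6  0.3]
```

View pics/s9.png

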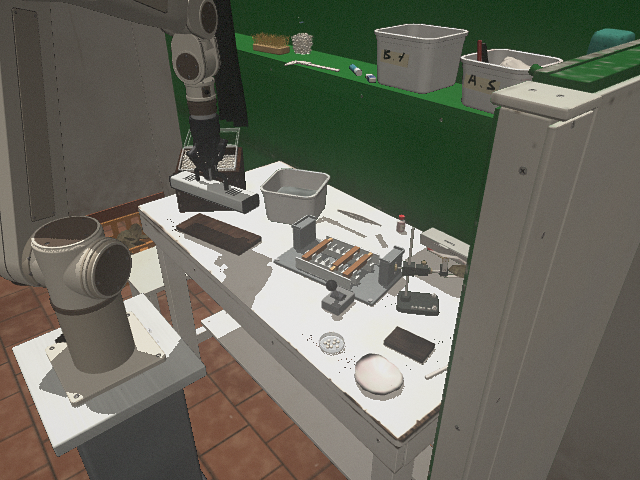

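>>> send_rows --steps '[{"linear": [1.5, 0, 0.8], "turn": [0, -0.6, 0.3], "claw": 0.8}, {"linear": [2.5, 0, 0], "turn": [0, 0, 0], "claw": 0.8}, {"linear": [2.5, 0, 0], "turn": [0, 0, 0], "claw": 0.8}, {"linear": [2, 0, 0], "turn": [0, 0, 0], "claw": 0.8}, {"linear": [1, 0, 0], "turn": [0, 0, 0], "claw": 0.8}, {"linear": [0, 0, 0], "turn": [0, 0, 0], "claw": 0.8}, {"linear": [0, 0, 0], "turn": [0, 0, 0], "claw": 0.8}]'

```text
clock: 12.88
eef_pos: [434.1, 254.7, 118.7]
tool_rot: [-0.09, 0.699, 0.091, 0.703]
wrist_force: [0.5, 0.4, -5.2]
width: 12.0
```

Run:
```python
from h import *
from board import *
rel([432,257.5,93],15.5)
f=env.grab_frame("scene");zoom(f,150,290,150,270,5,"pics/s10.png")
f=env.grab_frame("top");zoom(f,80,270,190,320,4,"pics/t10.png")
```

```text
tcp [434.1 254.7 118.7] q [ 0.53  0.34 -0.22  1.   -0.    1.84] zyaw 14.7 F [ 0.5  0.4 -5.2] w 12.0
rel [ 2.56  0.33 -0.15] [-0.8  0.3 -0. ]
```

View pics/s10.png

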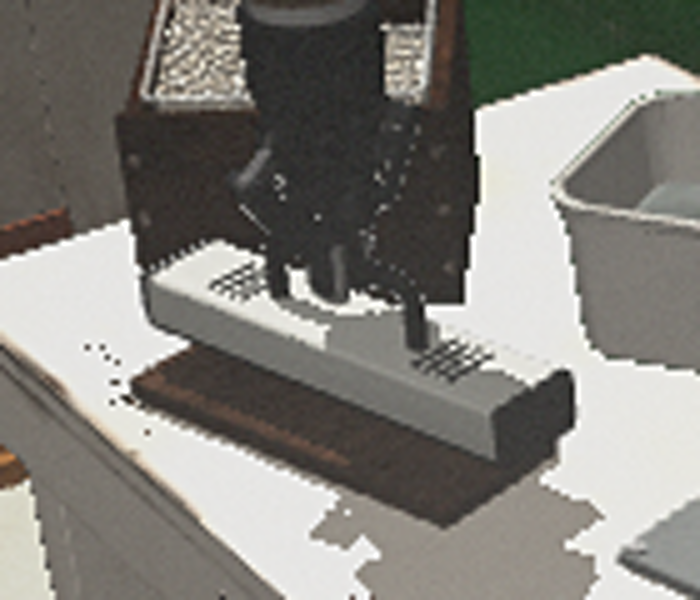

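View pics/t10.png

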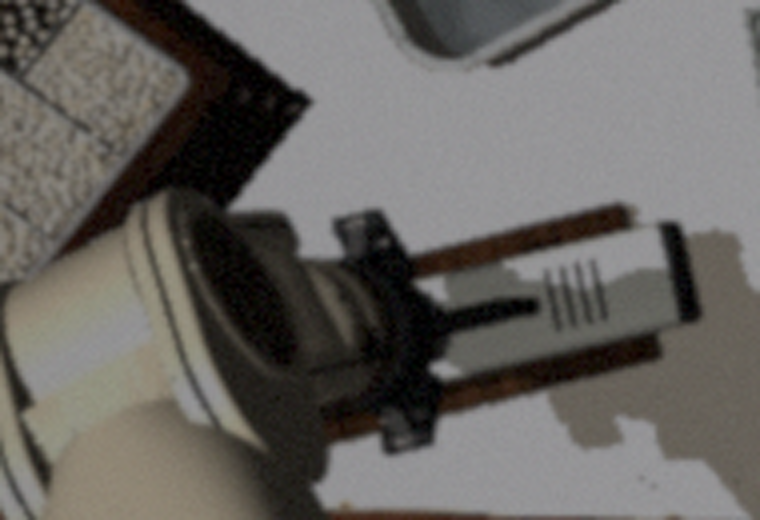

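>>> send_rows --steps '[{"linear": [1, 0.2, 0], "turn": [-0.5, 0.3, 0], "claw": 0.8}, {"linear": [0.7, 0, 0], "turn": [0, 0, 0], "claw": 0.8}, {"linear": [0.4, 0, 0], "turn": [0, 0, 0], "claw": 0.8}, {"linear": [0.3, 0, 0], "turn": [0, 0, 0], "claw": 0.8}, {"linear": [0, 0, 0], "turn": [0, 0, 0], "claw": 0.8}]'

```text
clock: 13.6
eef_pos: [434.1, 257.5, 93.8]
tool_rot: [-0.094, 0.7, 0.095, 0.701]
wrist_force: [0.1, -0.2, -6.1]
width: 12.0
```

Run:
```python
from h import *
rel([432,257.5,93],15.5)
```

```text
tcp [434.1 257.5  93.8] q [ 0.53  0.38 -0.25  0.94  0.    1.84] zyaw 15.3 F [ 0.1 -0.2 -6.1] w 12.0
rel [ 0.08  0.06 -0.2 ] [-0.2  0.1 -0.1]
```

>>> send_rows --steps '[{"linear": [0.15, 0, 0], "turn": [0, 0, 0], "claw": 0.8}, {"linear": [0, 0, 0], "turn": [0, 0, 0], "claw": 0.8}]'

```text
clock: 13.85
eef_pos: [434.4, 257.7, 92.9]
tool_rot: [-0.094, 0.7, 0.095, 0.702]
wrist_force: [-0.1, 0.2, -4.6]
width: 12.5
```

>>> send_rows --steps '[{"linear": [0.15, 0, 0], "turn": [0, 0, 0], "claw": 0.8}, {"linear": [0.1, 0, 0], "turn": [0, 0, 0], "claw": 0.8}, {"linear": [0, 0, 0], "turn": [0, 0, 0], "claw": 0.8}]'

```text
clock: 14.22
eef_pos: [434.6, 257.7, 92.7]
tool_rot: [-0.093, 0.699, 0.095, 0.702]
wrist_force: [-0.4, 0.4, -5.4]
width: 12.2
```

>>> send_rows --steps '[{"linear": [0.3, 0, 0], "turn": [0, 0, 0], "claw": 0.8}, {"linear": [0, 0, 0], "turn": [0, 0, 0], "claw": 0.8}]'

```text
clock: 14.48
eef_pos: [435.0, 258.0, 93.0]
tool_rot: [-0.093, 0.698, 0.095, 0.703]
wrist_force: [0.6, -0.5, -5.5]
width: 12.1
```

Run:
```python
from h import *
rel([432,257.5,93],15.5)
f=env.grab_frame("scene");zoom(f,150,290,150,270,5,"pics/s11.png")
rel([432,257.5,93],15.5)
```

```text
tcp [435. 258.  93.] q [ 0.53  0.38 -0.25  0.93  0.    1.84] zyaw 15.3 F [ 0.6 -0.5 -5.5] w 12.1
rel [-0.    0.03 -0.3 ] [-0.2  0.4 -0.2]
tcp [435.2 258.1  92.8] q [ 0.53  0.38 -0.25  0.93  0.    1.84] zyaw 15.3 F [-0.3  0.2 -4.1] w 12.0
rel [-0.02  0.03 -0.32] [-0.2  0.4 -0.2]
```

View pics/s11.png

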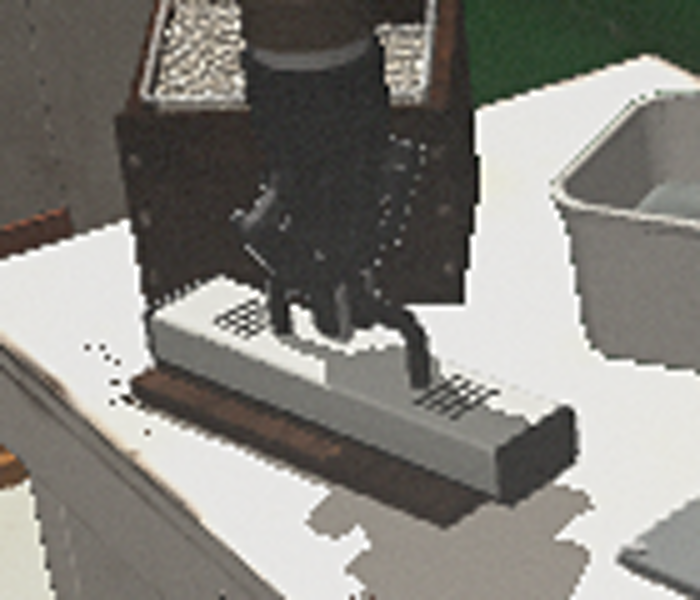

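Lamp rests on the board at the expected height; releasing.

>>> send_rows --steps '[{"linear": [0, 0, 0], "turn": [0, 0, 0], "claw": 2.5}, {"linear": [0, 0, 0], "turn": [0, 0, 0], "claw": 4}, {"linear": [0, 0, 0], "turn": [0, 0, 0], "claw": 4}, {"linear": [0, 0, 0], "turn": [0, 0, 0], "claw": 4}, {"linear": [-2, 0, 0], "turn": [0, 0, 0], "claw": 4}, {"linear": [-4, 0, 0], "turn": [0, 0, 0], "claw": 4}, {"linear": [-4, 0, 0], "turn": [0, 0, 0], "claw": 4}, {"linear": [0, 0, 0], "turn": [0, 0, 0], "claw": 4}]'

```text
clock: 15.52
eef_pos: [435.9, 258.4, 195.0]
tool_rot: [-0.093, 0.698, 0.096, 0.704]
wrist_force: [0.4, -0.2, 0.2]
width: 40.3
```

Run:
```python
from h import *
rel([*S(0,63),230],103.4)
f=env.grab_frame("scene");zoom(f,150,290,150,270,5,"pics/s12.png")
g=env.grab_frame("wrist");cv2.imwrite("pics/w12.png",g["color"])
W=cloud(g);z=W[...,2]
m=(z>84)&(z<105)
n,l,stt,_=cv2.connectedComponentsWithStats(m.astype(np.uint8));k=1+np.argmax(stt[1:,4])
print('bar',stt[k],cv2.minAreaRect(W[l==k][:,:2].astype(np.float32)))
```

```text
tcp [435.9 258.4 195. ] q [ 0.53  0.28 -0.1   1.18  0.    1.84] zyaw 15.3 F [ 0.4 -0.2  0.2] w 40.3
rel [ -3.55 -30.18   5.59] [-88.1   0.6   0.3]
bar [ 476    0  113  156 3971] ((527.787841796875, 387.82183837890625), (3.8239059448242188, 107.13074493408203), 52.945858001708984)
```

View pics/s12.png

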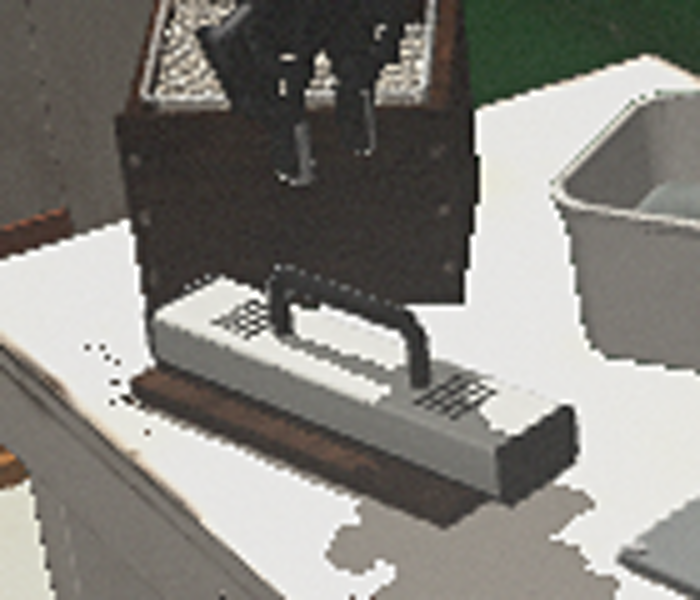

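View pics/w12.png

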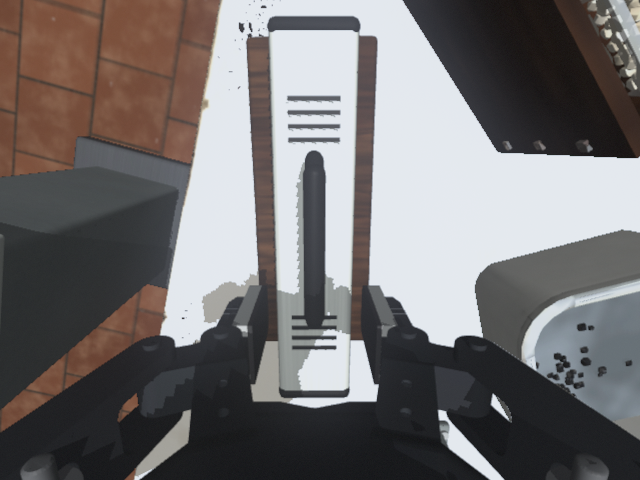

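>>> send_rows --steps '[{"linear": [-1.8, -4, 0.7], "turn": [0, 0.6, 0], "claw": 4}, {"linear": [-1.8, -5, 0.8], "turn": [0, 0, 0], "claw": 4}, {"linear": [0, -5.2, 1], "turn": [0, 0, 0], "claw": 4}, {"linear": [0, -5.2, 1], "turn": [0, 0, 0], "claw": 4}, {"linear": [0, -5.2, 1], "turn": [0, 0, 0], "claw": 4}, {"linear": [0, -5.2, 1], "turn": [0, 0, 0], "claw": 3}, {"linear": [0, 0, 0], "turn": [-9.8, 0, 0], "claw": 3}, {"linear": [0, 0, 0], "turn": [-9.8, 0, 0], "claw": 3}, {"linear": [0, 0, 0], "turn": [-9.8, 0, 0], "claw": 3}, {"linear": [0, 0, 0], "turn": [-9.8, 0, 0], "claw": 3}, {"linear": [0, 0, 0], "turn": [-9.8, 0, 0], "claw": 3}, {"linear": [0, 0, 0], "turn": [-9.8, 0, 0], "claw": 3}]'

```text
clock: 17.12
eef_pos: [559.8, -25.8, 201.8]
tool_rot: [-0.426, 0.571, 0.446, 0.542]
wrist_force: [0.6, 0.1, -0.2]
width: 30.1
```

Run:
```python
from h import *
rel([*S(0,63),230],103.4)
```

```text
tcp [559.8 -25.8 201.8] q [-0.04  0.42  0.13  1.32 -0.    0.2 ] zyaw 76.1 F [ 0.6  0.1 -0.2] w 30.1
rel [-2.86 -0.59  0.93] [-27.3  -0.2  -2.9]
```

>>> send_rows --steps '[{"linear": [-2, 0, 0], "turn": [-9.3, 0, -2.5], "claw": 3}, {"linear": [-1, 0, 0], "turn": [-9.3, 0, 0], "claw": 3}, {"linear": [0, 0, 0], "turn": [-9.3, 0, 0], "claw": 3}, {"linear": [0, 0, 0], "turn": [0, 0, 0], "claw": 3}, {"linear": [0, 0, 0], "turn": [0, 0, 0], "claw": 3}]'

```text
clock: 17.75
eef_pos: [556.4, -25.5, 222.3]
tool_rot: [-0.555, 0.439, 0.565, 0.424]
wrist_force: [-0.8, -0.7, -0.6]
width: 29.8
```

Run:
```python
from h import *
rel([*S(0,63),150],103.4)
f=env.grab_frame("wrist");cv2.imwrite("pics/w13.png",f["color"])
```

```text
tcp [556.4 -25.5 222.3] q [-0.04  0.39  0.13  1.33 -0.01 -0.3 ] zyaw 104.7 F [-0.8 -0.7 -0.6] w 29.8
rel [ 7.19 -1.61  0.41] [ 1.3 -0.2 -1.4]
```

View pics/w13.png

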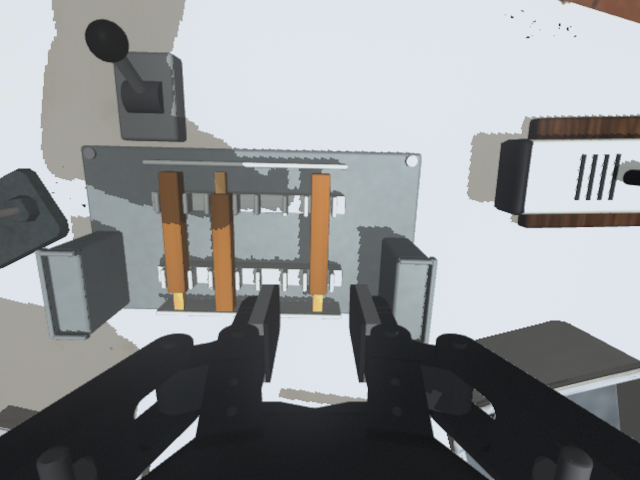

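Wrist view: blanks at columns 172, 222 and 320. Those in slots 1 and 4 have their tenons at the back (bottom); slot 2's blank is right, slot 3 is empty.

```bash
cat >> h.py <<'E'
def loc(p):
    c,s_=np.cos(YAW),np.sin(YAW);d=np.asarray(p)[:2]-ORG; return np.array([c*d[0]+s_*d[1],-s_*d[0]+c*d[1]])
def blanks(f,zt=46,roi=None):
    hsv=cv2.cvtColor(f["color"],cv2.COLOR_BGR2HSV)
    m=((hsv[...,1]>110)&(hsv[...,0]<28)&(hsv[...,2]>60)).astype(np.uint8)
    if roi: mm=np.zeros_like(m);x0,x1,y0,y1=roi;mm[y0:y1,x0:x1]=1;m*=mm
    n,l,s_,_=cv2.connectedComponentsWithStats(m)
    for k in range(1,n):
        if s_[k,4]>400:
            pts=np.argwhere(l==k)[:,::-1]
            P=np.array([loc(ray(f,u,v,zt)) for u,v in pts])
            r=cv2.minAreaRect(P.astype(np.float32))
            b=(hsv[...,2]>170)&(l==k)
            # widths along x for tenon side
            x=P[:,0];lo,hi=x.min(),x.max()
            wl=np.ptp(P[(x<lo+12)&(x>lo+4),1]);wh=np.ptp(P[(x>hi-12)&(x<hi-4),1])
            mid=P[(x>lo+25)&(x<hi-25)]
            pf=np.polyfit(mid[:,0],mid[:,1],1)
            print('blank x[%.1f,%.1f] len %.1f ymid@0 %.1f ang %.3f wfront %.1f wback %.1f'%(lo,hi,hi-lo,pf[1],pf[0],wl,wh),s_[k].tolist())
E
python3 - <<'E'
from h import *
f=env.grab_frame("wrist");blanks(f,46,(140,350,155,320))
for n,u,v,z in(('FR screw',89,153,10),('FL screw',412,160,10),('railfront L',345,166,42),('railfront R',144,162,42),('railback R',159,313,42),('railbackL',340,313,42)):print(n,loc(ray(f,u,v,z)))
g=env.grab_frame("top");blanks(g,46,(290,400,180,280))
E
```

```text
blank x[-58.4,62.9] len 121.3 ymid@0 -62.8 ang -0.001 wfront 14.9 wback 5.4 [159, 172, 26, 138, 2263]
blank x[-58.4,63.9] len 122.3 ymid@0 -21.1 ang 0.005 wfront 6.7 wback 15.3 [211, 173, 22, 139, 2216]
blank x[-59.7,60.8] len 120.5 ymid@0 62.4 ang 0.006 wfront 14.2 wback 2.8 [309, 174, 21, 137, 2166]
FR screw [ -71.06915795 -146.87068605]
FL screw [-71.99657667 145.41518576]
railfront L [-66.44550943  82.2905611 ]
railfront R [-65.64524155 -83.0121612 ]
railback R [ 69.13952689 -81.57376921]
railbackL [64.97694901 83.66021655]
```

>>> send_rows --steps '[{"linear": [2, -0.8, 0.2], "turn": [1.3, 0, -1.4], "claw": 3}, {"linear": [3, -0.7, 0.2], "turn": [0, 0, 0], "claw": 3}, {"linear": [3, 0, 0], "turn": [0, 0, 0], "claw": 3}, {"linear": [3, 0, 0], "turn": [0, 0, 0], "claw": 3}, {"linear": [0, 0, 0], "turn": [0, 0, 0], "claw": 3}, {"linear": [0, 0, 0], "turn": [0, 0, 0], "claw": 3}]'

```text
clock: 18.65
eef_pos: [572.3, -18.3, 111.7]
tool_rot: [0.557, -0.439, -0.552, -0.44]
wrist_force: [0.3, 0.4, 0.1]
width: 30.2
```

Run:
```python
from h import *
rel([*S(0.5,62.5),44],103.4)
f=env.grab_frame("wrist");cv2.imwrite("pics/w14.png",f["color"])
```

```text
tcp [572.3 -18.3 111.7] q [-0.03  0.47 -0.04  1.05 -0.   -0.26] zyaw 103.2 F [0.3 0.4 0.1] w 30.2
rel [6.77 0.28 0.07] [-0.2 -0.3  0.3]
```

View pics/w14.png

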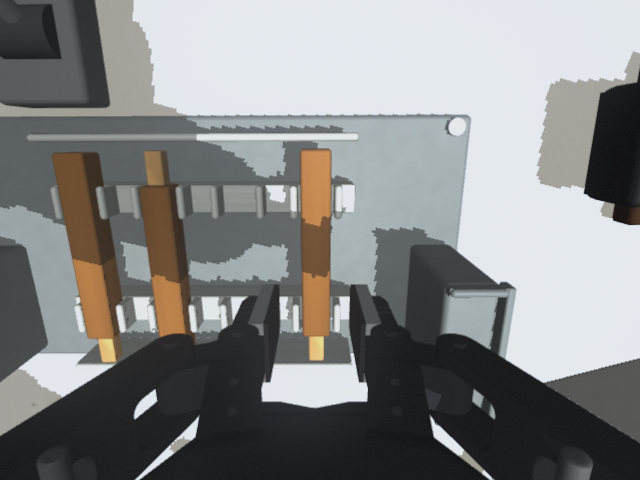

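>>> send_rows --steps '[{"linear": [2.5, 0.3, 0.1], "turn": [0, 0, 0], "claw": 3}, {"linear": [2.5, 0, 0], "turn": [0, 0, 0], "claw": 3}, {"linear": [0, 0, 0], "turn": [0, 0, 0], "claw": 3}]'

```text
clock: 19.08
eef_pos: [573.3, -18.4, 66.2]
tool_rot: [0.559, -0.437, -0.549, -0.442]
wrist_force: [-0.7, -0.5, 0.4]
width: 30.7
```

Run:
```python
from h import *
rel([*S(0.5,62.5),44],103.4)
```

```text
tcp [573.3 -18.4  66.2] q [-0.03  0.52 -0.1   0.94 -0.   -0.26] zyaw 103.1 F [-0.7 -0.5  0.4] w 30.7
rel [2.21 0.38 0.09] [-0.3 -0.4  0.9]
```

>>> send_rows --steps '[{"linear": [1.1, 0.4, 0.1], "turn": [-0.3, -0.3, 0.9], "claw": 3}, {"linear": [0, 0, 0], "turn": [0, 0, 0], "claw": 3}]'

```text
clock: 19.32
eef_pos: [571.1, -18.5, 57.5]
tool_rot: [0.557, -0.438, -0.554, -0.438]
wrist_force: [-0.7, 0.6, -1.0]
width: 30.0
```

Run:
```python
from h import *
rel([*S(0.5,62.5),44],103.4)
```

```text
tcp [571.1 -18.5  57.5] q [-0.03  0.53 -0.1   0.93 -0.   -0.27] zyaw 103.5 F [-0.7  0.6 -1. ] w 30.0
rel [1.35 0.13 0.03] [ 0.1 -0.2  0.2]
```

>>> send_rows --steps '[{"linear": [1, 0.1, 0], "turn": [0, 0, 0.2], "claw": 3}, {"linear": [0.4, 0.1, 0], "turn": [0, 0, 0], "claw": 3}, {"linear": [0, 0, 0], "turn": [0, 0, 0], "claw": 3}]'

```text
clock: 19.7
eef_pos: [570.1, -19.1, 43.8]
tool_rot: [0.556, -0.438, -0.554, -0.438]
wrist_force: [0.2, 0.3, 1.1]
width: 30.0
```

Run:
```python
from h import *
rel([*S(0.5,62.5),44],103.4)
```

```text
tcp [570.1 -19.1  43.8] q [-0.03  0.55 -0.12  0.9  -0.   -0.27] zyaw 103.4 F [0.2 0.3 1.1] w 30.0
rel [-0.02  0.02  0.06] [ 0.  -0.2  0.1]
```

Positioned; grip.

>>> send_rows --steps '[{"linear": [0, 0, 0], "turn": [0, 0, 0], "claw": 2}, {"linear": [0, 0, 0], "turn": [0, 0, 0], "claw": 1.3}, {"linear": [0, 0, 0], "turn": [0, 0, 0], "claw": 1.3}, {"linear": [0, 0, 0], "turn": [0, 0, 0], "claw": 1.3}]' --force 30

```text
clock: 20.2
eef_pos: [570.3, -19.0, 44.0]
tool_rot: [0.556, -0.438, -0.554, -0.438]
wrist_force: [-0.2, 0.2, -0.6]
width: 15.5
```

Run:
```python
from h import *
rel([*S(0.5,62.5),44],103.4);s,e,M=st();print(loc(e))
```

```text
tcp [570.3 -19.   44. ] q [-0.03  0.55 -0.12  0.9  -0.   -0.27] zyaw 103.4 F [-0.2  0.2 -0.6] w 15.5
rel [0.   0.03 0.06] [ 0.1 -0.2  0.1]
[ 0.8469128  61.85765799]
```

>>> send_rows --steps '[{"linear": [-1.5, 0, 0], "turn": [0, 0, 0], "claw": 1.3}, {"linear": [-2.5, 0, 0], "turn": [0, 0, 0], "claw": 1.3}, {"linear": [-3, 0, 0], "turn": [0, 0, 0], "claw": 1.3}, {"linear": [-2, 0, 0], "turn": [0, 0, 0], "claw": 1.3}, {"linear": [0, 0, 0], "turn": [10, 0, 0], "claw": 1.3}, {"linear": [0, 0, 0], "turn": [10, 0, 0], "claw": 1.3}, {"linear": [0, 0, 0], "turn": [10, 0, 0], "claw": 1.3}, {"linear": [0, 0, 0], "turn": [10, 0, 0], "claw": 1.3}, {"linear": [0, 0, 0], "turn": [10, 0, 0], "claw": 1.3}, {"linear": [0, 0, 0], "turn": [10, 0, 0], "claw": 1.3}, {"linear": [0, 0, 0], "turn": [10, 0, 0], "claw": 1.3}, {"linear": [0, 0, 0], "turn": [10, 0, 0], "claw": 1.3}]'

```text
clock: 21.7
eef_pos: [572.9, -18.8, 151.2]
tool_rot: [-0.13, 0.69, 0.125, 0.701]
wrist_force: [-0.3, -0.0, 0.1]
width: 15.1
```

Run:
```python
from h import *
rel([*S(0.5,62.5),130],-76.6)
f=env.grab_frame("wrist");cv2.imwrite("pics/w15.png",f["color"])
```

```text
tcp [572.9 -18.8 151.2] q [-0.03  0.43  0.01  1.13 -0.    1.18] zyaw 20.8 F [-0.3 -0.   0.1] w 15.1
rel [ 2.11  0.16 -0.31] [97.4  1.  -0.3]
```

View pics/w15.png

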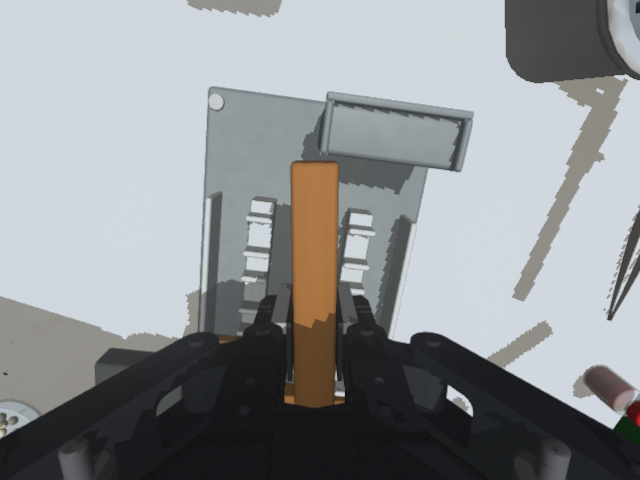

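Held straight. Continue turning (97° left).

>>> send_rows --steps '[{"linear": [0, 0, 0], "turn": [9.9, 0, 0], "claw": 1.3}, {"linear": [0, 0, 0], "turn": [9.9, 0, 0], "claw": 1.3}, {"linear": [0, 0, 0], "turn": [9.9, 0, 0], "claw": 1.3}, {"linear": [0, 0, 0], "turn": [9.9, 0, 0], "claw": 1.3}, {"linear": [0, 0, 0], "turn": [9.9, 0, 0], "claw": 1.3}, {"linear": [0, 0, 0], "turn": [9.9, 0, 0], "claw": 1.3}, {"linear": [0, 0, 0], "turn": [9.9, 0, 0], "claw": 1.3}, {"linear": [0, 0, 0], "turn": [9.9, 0, 0], "claw": 1.3}, {"linear": [0, 0, 0], "turn": [9.9, 0, 0], "claw": 1.3}, {"linear": [0, 0, 0], "turn": [5, 0, 0], "claw": 1.3}, {"linear": [0, 0, 0], "turn": [0, 0, 0], "claw": 1.3}, {"linear": [0, 0, 0], "turn": [0, 0, 0], "claw": 1.3}]'

```text
clock: 23.25
eef_pos: [574.7, -18.8, 162.7]
tool_rot: [0.435, 0.553, -0.425, 0.57]
wrist_force: [0.7, 0.1, -0.2]
width: 15.8
```

Run:
```python
from h import *
rel([*S(0.5,62.5),70],-76.6)
f=env.grab_frame("wrist");cv2.imwrite("pics/w16.png",f["color"])
```

```text
tcp [574.7 -18.8 162.7] q [-0.03  0.42  0.02  1.14 -0.    2.85] zyaw -74.9 F [ 0.7  0.1 -0.2] w 15.8
rel [ 9.26 -0.71 -0.26] [ 1.7  0.6 -1.5]
```

View pics/w16.png

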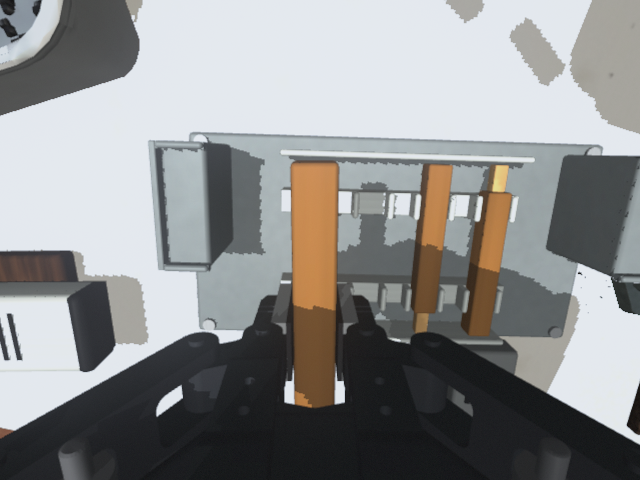

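>>> send_rows --steps '[{"linear": [1, -0.7, -0.3], "turn": [1.7, 0.6, -1.5], "claw": 1.3}, {"linear": [2.5, 0, 0], "turn": [0, 0, 0], "claw": 1.3}, {"linear": [2.5, 0, 0], "turn": [0, 0, 0], "claw": 1.3}, {"linear": [0, 0, 0], "turn": [0, 0, 0], "claw": 1.3}, {"linear": [0, 0, 0], "turn": [0, 0, 0], "claw": 1.3}]'

```text
clock: 23.92
eef_pos: [565.7, -17.6, 99.8]
tool_rot: [0.437, 0.557, -0.44, 0.553]
wrist_force: [-0.2, 0.3, -1.1]
width: 15.5
```

Run:
```python
from h import *
rel([*S(0.5,62.5),70],-76.6)
s,e,M=st();print('tcp loc',loc(e))
f=env.grab_frame("wrist");cv2.imwrite("pics/w17.png",f["color"])
hsv=cv2.cvtColor(f["color"],cv2.COLOR_BGR2HSV)
m=((hsv[...,1]>110)&(hsv[...,0]<28)&(hsv[...,2]>60));m[:,:270]=0;m[:,360:]=0
zt=e[2]+2
P=np.array([loc(ray(f,u,v,zt)) for v,u in np.argwhere(m)])
hi=np.percentile(P[:,0],99.8);mid=P[(P[:,0]>hi-25)&(P[:,0]<hi-3)]
print('back end x',hi,'y',np.median(mid[:,1]),np.ptp(mid[:,1]),'slope',np.polyfit(P[:,0],P[:,1],1), P[:,0].min())
```

```text
tcp [565.7 -17.6  99.8] q [-0.03  0.48 -0.06  1.04  0.    2.88] zyaw -76.7 F [-0.2  0.3 -1.1] w 15.5
rel [2.98 0.4  0.19] [-0.1 -0.1  0.3]
tcp loc [-3.29404103 64.36171714]
back end x 58.385104290320896 y 64.05226952751723 15.289054379114454 slope [-5.66411281e-04  6.40254384e+01] -35.47526891543859
```

View pics/w17.png

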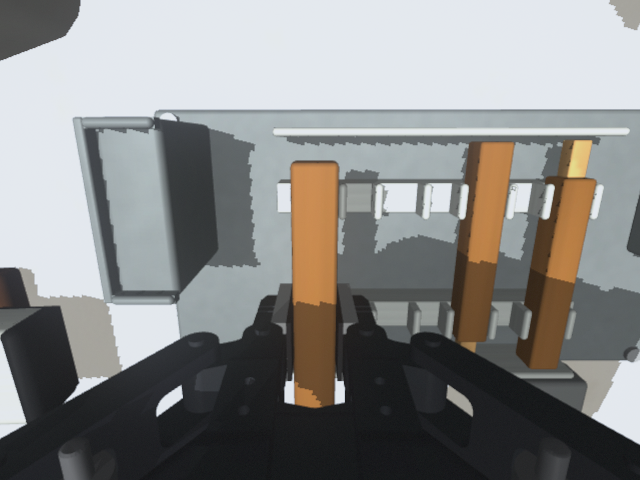

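>>> send_rows --steps '[{"linear": [1.5, 0.4, 0.15], "turn": [0, 0, 0.3], "claw": 1.3}, {"linear": [1.3, 0, 0], "turn": [0, 0, 0], "claw": 1.3}, {"linear": [0, 0, 0], "turn": [0, 0, 0], "claw": 1.3}]'

```text
clock: 24.35
eef_pos: [570.9, -18.2, 71.3]
tool_rot: [0.439, 0.555, -0.438, 0.555]
wrist_force: [-0.3, -0.5, 0.1]
width: 15.1
```

Run:
```python
from h import *
rel([*S(0.8,63),44],-76.6)
```

```text
tcp [570.9 -18.2  71.3] q [-0.03  0.52 -0.09  0.97  0.    2.88] zyaw -76.7 F [-0.3 -0.5  0.1] w 15.1
rel [ 2.73 -0.09 -0.04] [-0.1 -0.1 -0.1]
```

>>> send_rows --steps '[{"linear": [1, -0.1, 0], "turn": [0, 0, 0], "claw": 1.3}, {"linear": [0, 0, 0], "turn": [0, 0, 0], "claw": 1.3}]'

```text
clock: 24.6
eef_pos: [569.8, -18.4, 60.6]
tool_rot: [0.439, 0.555, -0.438, 0.555]
wrist_force: [-1.1, 0.1, -0.2]
width: 15.9
```

Run:
```python
from h import *
rel([*S(0.8,63),44],-76.6)
```

```text
tcp [569.8 -18.4  60.6] q [-0.03  0.53 -0.1   0.94  0.    2.88] zyaw -76.7 F [-1.1  0.1 -0.2] w 15.9
rel [ 1.66  0.02 -0.04] [-0.1 -0.1 -0.1]
```

>>> send_rows --steps '[{"linear": [0.6, 0, 0], "turn": [0, 0, 0], "claw": 1.3}, {"linear": [0.5, 0, 0], "turn": [0, 0, 0], "claw": 1.3}, {"linear": [0.4, 0, 0], "turn": [0, 0, 0], "claw": 1.3}, {"linear": [0, 0, 0], "turn": [0, 0, 0], "claw": 1.3}]'

```text
clock: 25.1
eef_pos: [570.2, -18.3, 44.9]
tool_rot: [0.44, 0.554, -0.438, 0.555]
wrist_force: [0.1, -0.8, -0.4]
width: 15.4
```

Run:
```python
from h import *
rel([*S(0.8,63),44],-76.6)
f=env.grab_frame("wrist");cv2.imwrite("pics/w18.png",f["color"])
```

```text
tcp [570.2 -18.3  44.9] q [-0.03  0.55 -0.12  0.91  0.    2.88] zyaw -76.7 F [ 0.1 -0.8 -0.4] w 15.4
rel [ 0.09 -0.02 -0.04] [-0.1 -0.1 -0.2]
```

View pics/w18.png

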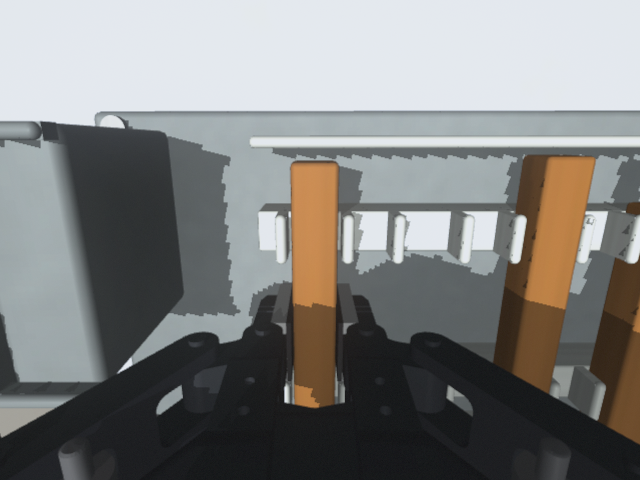

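Blank sits between the slot walls with no force. Release and rise.

>>> send_rows --steps '[{"linear": [0.1, 0, 0], "turn": [0, 0, 0], "claw": 1.3}, {"linear": [0, 0, 0], "turn": [0, 0, 0], "claw": 2.2}, {"linear": [0, 0, 0], "turn": [0, 0, 0], "claw": 3}, {"linear": [0, 0, 0], "turn": [0, 0, 0], "claw": 3}, {"linear": [-2, 0, 0], "turn": [0, 0, 0], "claw": 3}, {"linear": [-4, 0, 0], "turn": [0, 0, 0], "claw": 3}, {"linear": [-4, 0, 0], "turn": [0, 0, 0], "claw": 3}, {"linear": [0, 0, 0], "turn": [0, 0, 0], "claw": 3}, {"linear": [0, 0, 0], "turn": [0, 0, 0], "claw": 3}]'

```text
clock: 26.28
eef_pos: [569.8, -18.5, 146.7]
tool_rot: [0.44, 0.554, -0.438, 0.555]
wrist_force: [0.7, -0.0, 0.1]
width: 30.3
```

Run:
```python
from h import *
rel([*S(1.7,-63),130],-76.6)
f=env.grab_frame("wrist");cv2.imwrite("pics/w19.png",f["color"]);blanks(f,46,(200,640,100,380))
g=env.grab_frame("scene");zoom(g,260,420,190,310,5,"pics/s19.png")
```

```text
tcp [569.8 -18.5 146.7] q [-0.03  0.44  0.01  1.14  0.    2.88] zyaw -76.7 F [ 0.7 -0.   0.1] w 30.3
rel [ 1.66  0.13 12.55] [-0.1 -0.1 -0.1]
blank x[-56.1,64.6] len 120.8 ymid@0 -20.9 ang -0.000 wfront 8.9 wback 15.3 [427, 149, 40, 183, 4248]
blank x[-56.9,65.2] len 122.1 ymid@0 -61.4 ang 0.039 wfront 15.7 wback 8.6 [486, 148, 47, 185, 4623]
blank x[-57.0,62.9] len 119.9 ymid@0 62.2 ang -0.000 wfront 4.8 wback 14.5 [302, 152, 25, 181, 3885]
```

View pics/w19.png

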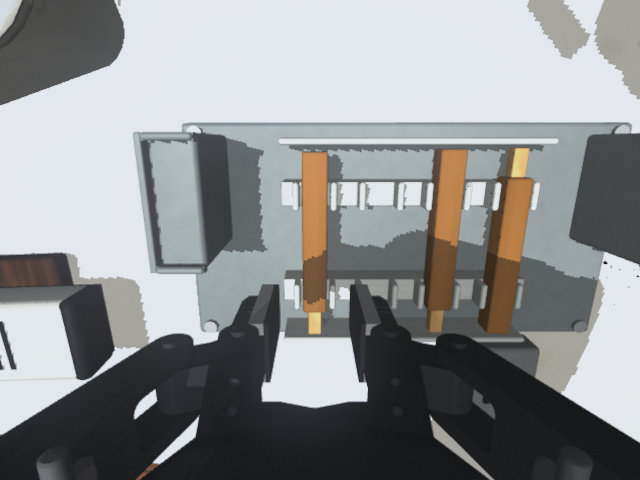

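View pics/s19.png

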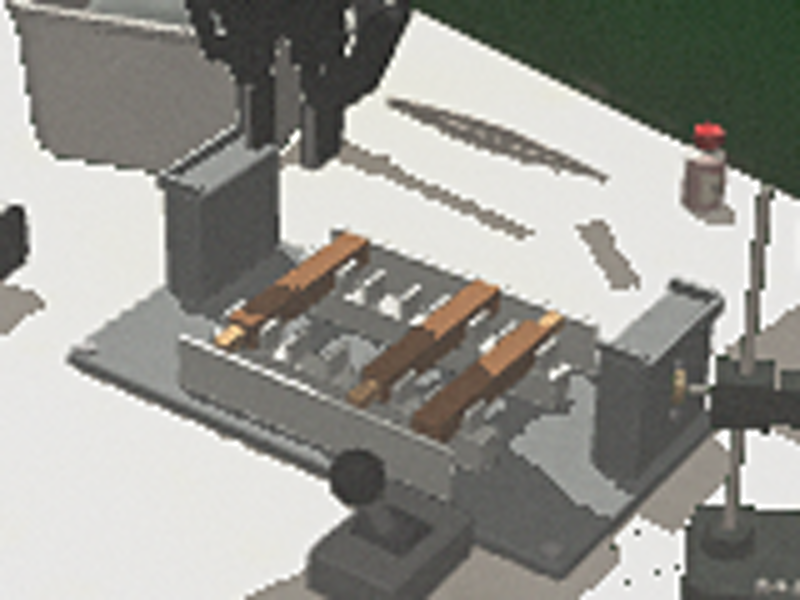

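Slot 4's blank is seated, tenon to the front. Now slot 1.

>>> send_rows --steps '[{"linear": [0, 0, 3], "turn": [0, 0, 0], "claw": 3}, {"linear": [1, 0, 3.5], "turn": [0, 0, 0], "claw": 3}, {"linear": [2, 0, 3.5], "turn": [0, 0, 0], "claw": 3}, {"linear": [1, 0, 2.5], "turn": [0, 0, 0], "claw": 3}, {"linear": [0, 0, 0], "turn": [0, 0, 0], "claw": 3}, {"linear": [0, 0, 0], "turn": [0, 0, 0], "claw": 3}]'

```text
clock: 27.12
eef_pos: [595.2, -141.2, 96.7]
tool_rot: [0.437, 0.56, -0.439, 0.551]
wrist_force: [1.0, 0.8, 0.2]
width: 29.8
```

Run:
```python
from h import *
rel([*S(1.6,-63),44],-76.6)
f=env.grab_frame("wrist");cv2.imwrite("pics/w20.png",f["color"]);blanks(f,46,(200,640,80,380))
```

```text
tcp [ 595.2 -141.2   96.7] q [-0.23  0.57  0.08  1.1   0.    2.67] zyaw -76.5 F [1.  0.8 0.2] w 29.8
rel [5.27 0.54 0.06] [ 0.1 -0.4  0.6]
blank x[-57.5,65.1] len 122.6 ymid@0 -63.8 ang -0.000 wfront 15.3 wback 7.9 [301, 140, 32, 232, 6026]
blank x[-30.6,64.2] len 94.8 ymid@0 -22.3 ang 0.004 wfront 9.1 wback 15.2 [210, 142, 41, 186, 5373]
```

View pics/w20.png

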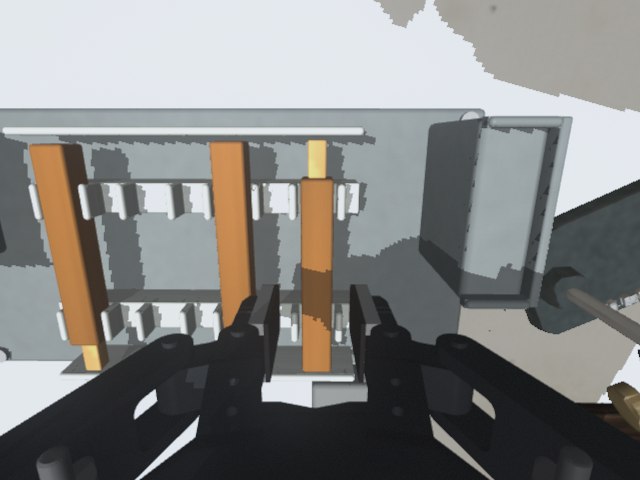

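Run:
```python
from h import *
f=env.grab_frame("wrist");zoom(f,250,390,110,240,5,"pics/w20z.png")
print('tenon tip',loc(ray(f,317,140.5,42)),'rail',loc(ray(f,317,131,42)),'front end bottom',loc(ray(f,317,371.5,46)),'rail front',loc(ray(f,317,377,42)))
```

```text
tenon tip [ 64.82512956 -63.75266198] rail [ 69.07265002 -63.73389445] front end bottom [-57.78907216 -64.29830094] rail front [-64.32532772 -64.323309  ]
```

View pics/w20z.png

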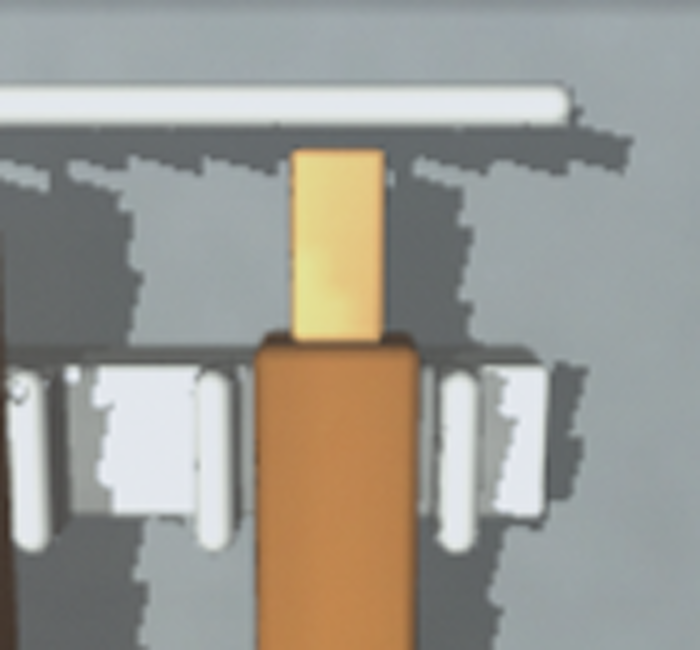

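>>> send_rows --steps '[{"linear": [2, 0.55, 0.1], "turn": [0, -0.4, 0.6], "claw": 3}, {"linear": [1.5, 0, 0], "turn": [0, 0, 0], "claw": 3}, {"linear": [0, 0, 0], "turn": [0, 0, 0], "claw": 3}]'

```text
clock: 27.6
eef_pos: [601.6, -138.1, 63.0]
tool_rot: [0.437, 0.555, -0.436, 0.557]
wrist_force: [-0.3, -0.6, -0.9]
width: 30.0
```

Run:
```python
from h import *
rel([*S(1.6,-63.3),44],-76.6)
```

```text
tcp [ 601.6 -138.1   63. ] q [-0.23  0.6   0.04  1.01  0.    2.68] zyaw -76.3 F [-0.3 -0.6 -0.9] w 30.0
rel [ 1.9  -0.22  0.21] [ 0.3  0.  -0.2]
```

>>> send_rows --steps '[{"linear": [1, -0.2, 0.2], "turn": [0.3, 0, -0.2], "claw": 3}, {"linear": [0.9, 0, 0], "turn": [0, 0, 0], "claw": 3}, {"linear": [0, 0, 0], "turn": [0, 0, 0], "claw": 3}]'

```text
clock: 27.98
eef_pos: [600.7, -140.4, 44.0]
tool_rot: [0.438, 0.554, -0.438, 0.556]
wrist_force: [-0.1, 0.1, 0.1]
width: 30.3
```

Run:
```python
from h import *
rel([*S(1.5,-63.3),44],-76.6)
```

```text
tcp [ 600.7 -140.4   44. ] q [-0.23  0.62  0.03  0.97 -0.    2.68] zyaw -76.6 F [-0.1  0.1  0.1] w 30.3
rel [ 0.   -0.08  0.  ] [ 0.   0.1 -0.1]
```

>>> send_rows --steps '[{"linear": [0, -0.1, 0], "turn": [0, 0, 0], "claw": 2}, {"linear": [0, 0, 0], "turn": [0, 0, 0], "claw": 1.3}, {"linear": [0, 0, 0], "turn": [0, 0, 0], "claw": 1.3}, {"linear": [0, 0, 0], "turn": [0, 0, 0], "claw": 1.3}, {"linear": [0, 0, 0], "turn": [0, 0, 0], "claw": 1.3}, {"linear": [-1.5, 0, 0], "turn": [0, 0, 0], "claw": 1.3}, {"linear": [-2.5, 0, 0], "turn": [0, 0, 0], "claw": 1.3}, {"linear": [-3, 0, 0], "turn": [0, 0, 0], "claw": 1.3}, {"linear": [-2, 0, 0], "turn": [0, 0, 0], "claw": 1.3}, {"linear": [0, 0, 0], "turn": [0, 0, 0], "claw": 1.3}]' --force 30

```text
clock: 29.22
eef_pos: [600.6, -141.0, 141.5]
tool_rot: [0.439, 0.553, -0.437, 0.557]
wrist_force: [0.6, 0.0, -0.6]
width: 15.4
```

```bash
cat >> h.py <<'E'
def held(sign):
    s,e,M=st();print('tcp loc',loc(e),np.round(e[2],1))
    f=env.grab_frame("wrist")
    hsv=cv2.cvtColor(f["color"],cv2.COLOR_BGR2HSV)
    m=((hsv[...,1]>110)&(hsv[...,0]<28)&(hsv[...,2]>60));m[:,:270]=0;m[:,360:]=0
    l=cv2.connectedComponents(m.astype(np.uint8))[1];m=l==np.bincount(l[m]).argmax()
    zt=e[2]+2
    P=np.array([loc(ray(f,u,v,zt)) for v,u in np.argwhere(m)])
    q=P[:,0]*sign;hi=np.percentile(q,99.8);mid=P[(q>hi-25)&(q<hi-3)]
    print('far end x',hi*sign,'-> centre minus tcp x',sign*(hi-62)-loc(e)[0],'y',np.median(mid[:,1]),np.ptp(mid[:,1]),'slope',np.polyfit(P[:,0],P[:,1],1)[0])
E
python3 - <<'E'
from h import *
rel([*S(1.5,-63.3),44],-76.6);held(1)
E
```

```text
tcp [ 600.6 -141.   141.5] q [-0.23  0.53  0.14  1.17 -0.    2.68] zyaw -76.6 F [ 0.6  0.  -0.6] w 15.4
rel [ 9.75 -0.1  -0.08] [ 0.   0.2 -0.3]
tcp loc [  2.06381361 -63.83960596] 141.5
far end x 48.280650603927576 -> centre minus tcp x -15.78316300965882 y -64.09692637048218 15.509055631387483 slope 0.0016555541847868384
```

>>> send_rows --steps '[{"linear": [0, 0, 0], "turn": [-10, 0, 0], "claw": 1.3}, {"linear": [0, 0, 0], "turn": [-10, 0, 0], "claw": 1.3}, {"linear": [0, 0, 0], "turn": [-10, 0, 0], "claw": 1.3}, {"linear": [0, 0, 0], "turn": [-10, 0, 0], "claw": 1.3}, {"linear": [0, 0, 0], "turn": [-10, 0, 0], "claw": 1.3}, {"linear": [0, 0, 0], "turn": [-10, 0, 0], "claw": 1.3}, {"linear": [0, 0, 0], "turn": [-10, 0, 0], "claw": 1.3}, {"linear": [0, 0, 0], "turn": [-10, 0, 0], "claw": 1.3}, {"linear": [0, 0, 0], "turn": [-10, 0, 0], "claw": 1.3}, {"linear": [0, 0, 0], "turn": [-10, 0, 0], "claw": 1.3}]'

```text
clock: 30.52
eef_pos: [592.0, -138.9, 127.4]
tool_rot: [-0.161, 0.694, 0.167, 0.682]
wrist_force: [0.2, -0.7, -1.2]
width: 15.4
```

Run:
```python
from h import *
rel([*S(0.5,-63),130],103.4)
```

```text
tcp [ 592.  -138.9  127.4] q [-0.23  0.54  0.12  1.17 -0.    0.87] zyaw 26.8 F [ 0.2 -0.7 -1.2] w 15.4
rel [-0.28 -0.46  0.54] [-76.6  -0.3  -1.1]
```

>>> send_rows --steps '[{"linear": [-0.5, 0, 0], "turn": [-9.6, 0, -1], "claw": 1.3}, {"linear": [-0.3, 0, 0], "turn": [-9.6, 0, 0], "claw": 1.3}, {"linear": [-0.3, 0, 0], "turn": [-9.6, 0, 0], "claw": 1.3}, {"linear": [-0.3, 0, 0], "turn": [-9.6, 0, 0], "claw": 1.3}, {"linear": [-0.3, 0, 0], "turn": [-9.6, 0, 0], "claw": 1.3}, {"linear": [-0.3, 0, 0], "turn": [-9.6, 0, 0], "claw": 1.3}, {"linear": [-0.3, 0, 0], "turn": [-9.6, 0, 0], "claw": 1.3}, {"linear": [0, 0, 0], "turn": [-6, 0, 0], "claw": 1.3}, {"linear": [0, 0, 0], "turn": [0, 0, 0], "claw": 1.3}, {"linear": [0, 0, 0], "turn": [0, 0, 0], "claw": 1.3}]'

```text
clock: 31.78
eef_pos: [584.4, -136.9, 137.6]
tool_rot: [-0.543, 0.452, 0.558, 0.434]
wrist_force: [-0.0, -0.7, -1.3]
width: 15.4
```

Run:
```python
from h import *
rel([*S(0.5,-63),100],103.4)
```

```text
tcp [ 584.4 -136.9  137.6] q [-0.22  0.53  0.12  1.2  -0.01 -0.44] zyaw 102.4 F [-0.  -0.7 -1.3] w 15.4
rel [ 3.72 -1.46 -0.68] [-1.   0.1 -1.9]
```

>>> send_rows --steps '[{"linear": [1, -1.4, -0.7], "turn": [-1, 0, -1.9], "claw": 1.3}, {"linear": [2, 0, 0], "turn": [0, 0, 0], "claw": 1.3}, {"linear": [0, 0, 0], "turn": [0, 0, 0], "claw": 1.3}, {"linear": [0, 0, 0], "turn": [0, 0, 0], "claw": 1.3}]'

```text
clock: 32.28
eef_pos: [599.4, -140.7, 106.3]
tool_rot: [-0.554, 0.439, 0.554, 0.44]
wrist_force: [-1.0, 0.2, -0.1]
width: 15.2
```

Run:
```python
from h import *
rel([*S(0.5,-63),70],103.4);held(-1)
f=env.grab_frame("wrist");cv2.imwrite("pics/w21.png",f["color"])
```

```text
tcp [ 599.4 -140.7  106.3] q [-0.23  0.56  0.09  1.1   0.   -0.46] zyaw 103.2 F [-1.   0.2 -0.1] w 15.2
rel [3.63 0.05 0.02] [-0.2  0.1  0. ]
tcp loc [  0.96592414 -63.27106847] 106.3
far end x -44.180164377718164 -> centre minus tcp x 16.853911484098923 y -63.481663902126826 15.352654062962237 slope -0.0037714106889060275
```

View pics/w21.png

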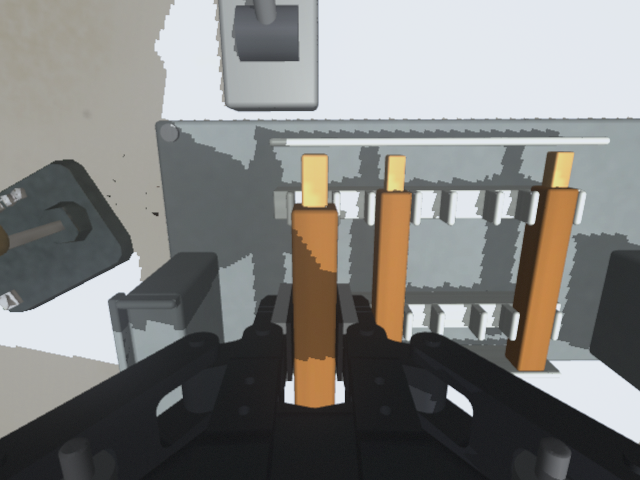

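Run:
```python
from h import *
f=env.grab_frame("wrist");s,e,M=st()
print(loc(e),loc(ray(f,315,154,e[2]-1.5)), 'front rail',loc(ray(f,315,141,42)),'b2 tip',loc(ray(f,396,155,42)),'b4tip',loc(ray(f,560,152,42)))
```

```text
[  0.98798766 -63.25488128] [-62.00064898 -62.98959556] front rail [-66.05607923 -62.67783737] b2 tip [-59.17300083 -22.17964863] b4tip [-60.35140571  59.72942755]
```

>>> send_rows --steps '[{"linear": [1.8, -0.1, 0], "turn": [0, 0, 0], "claw": 1.3}, {"linear": [1.8, 0, 0], "turn": [0, 0, 0], "claw": 1.3}, {"linear": [0, 0, 0], "turn": [0, 0, 0], "claw": 1.3}]'

```text
clock: 32.8
eef_pos: [600.8, -140.4, 68.9]
tool_rot: [0.554, -0.439, -0.554, -0.44]
wrist_force: [-0.9, -0.0, -0.8]
width: 15.5
```

Run:
```python
from h import *
rel([*S(2.2,-63),44],103.4)
```

```text
tcp [ 600.8 -140.4   68.9] q [-0.23  0.6   0.05  1.02  0.   -0.46] zyaw 103.2 F [-0.9 -0.  -0.8] w 15.5
rel [2.49 0.03 0.02] [-0.2  0.   0.1]
```

>>> send_rows --steps '[{"linear": [0.9, 0, 0], "turn": [0, 0, 0], "claw": 1.3}, {"linear": [0.6, 0, 0], "turn": [0, 0, 0], "claw": 1.3}, {"linear": [0.5, 0, 0], "turn": [0, 0, 0], "claw": 1.3}, {"linear": [0.4, 0, 0], "turn": [0, 0, 0], "claw": 1.3}, {"linear": [0, 0, 0], "turn": [0, 0, 0], "claw": 1.3}]'

```text
clock: 33.42
eef_pos: [601.9, -140.5, 44.4]
tool_rot: [0.555, -0.438, -0.553, -0.44]
wrist_force: [0.3, -0.3, 0.1]
width: 15.8
```

Run:
```python
from h import *
rel([*S(2.2,-63),44],103.4)
f=env.grab_frame("wrist");cv2.imwrite("pics/w22.png",f["color"])
```

```text
tcp [ 601.9 -140.5   44.4] q [-0.23  0.62  0.03  0.97  0.   -0.46] zyaw 103.2 F [ 0.3 -0.3  0.1] w 15.8
rel [0.04 0.12 0.06] [-0.2 -0.   0.2]
```

View pics/w22.png

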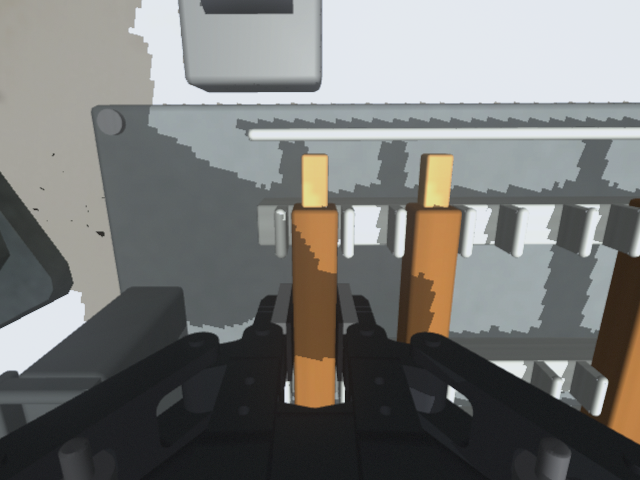

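The tip lines up with the slot 2 blank (row 154) and there is no contact force, so I release.

>>> send_rows --steps '[{"linear": [0.05, 0, 0], "turn": [0, 0, 0], "claw": 1.3}, {"linear": [0, 0, 0], "turn": [0, 0, 0], "claw": 2.2}, {"linear": [0, 0, 0], "turn": [0, 0, 0], "claw": 3}, {"linear": [0, 0, 0], "turn": [0, 0, 0], "claw": 3}, {"linear": [-2, 0, 0], "turn": [0, 0, 0], "claw": 3}, {"linear": [-4, 0, 0], "turn": [0, 0, 0], "claw": 3}, {"linear": [-5, 0, 0], "turn": [0, 0, 0], "claw": 3}, {"linear": [-5, 0, 0], "turn": [0, 0, 0], "claw": 3}, {"linear": [0, 0, 0], "turn": [0, 0, 0], "claw": 3}, {"linear": [0, 0, 0], "turn": [0, 0, 0], "claw": 3}]'

```text
clock: 34.72
eef_pos: [600.7, -140.5, 207.1]
tool_rot: [0.554, -0.439, -0.554, -0.44]
wrist_force: [-0.2, -0.2, 0.3]
width: 29.7
```

Run:
```python
from h import *
rel([434,257.8,200],15.3)
f=env.grab_frame("wrist");cv2.imwrite("pics/w23.png",f["color"]);blanks(f,46,(200,640,80,380))
W=cloud(f);z=W[...,2]
for u,v in((315,240),(380,240),(500,240),(318,290)): print(u,v,W[v,u])
g=env.grab_frame("scene");zoom(g,260,420,190,310,5,"pics/s23.png")
```

```text
tcp [ 600.7 -140.5  207.1] q [-0.23  0.49  0.26  1.33  0.   -0.46] zyaw 103.2 F [-0.2 -0.2  0.3] w 29.7
rel [ 0.73  7.16 42.58] [87.9  0.1  0.1]
blank x[-43.1,62.1] len 105.2 ymid@0 61.6 ang 0.007 wfront 15.6 wback 16.0 [453, 169, 34, 127, 2450]
blank x[-41.3,63.4] len 104.7 ymid@0 -63.6 ang -0.010 wfront 14.0 wback 14.4 [304, 172, 20, 126, 2341]
blank x[-41.1,61.8] len 102.9 ymid@0 -22.1 ang 0.006 wfront 15.0 wback 15.3 [355, 172, 23, 124, 2203]
315 240 [ 611.0649881  -137.35596637   46.20725401]
380 240 [607.43190073 -76.74242439   9.23805221]
500 240 [582.18456789  30.21691152   9.97438654]
318 290 [ 653.25920563 -124.82331269   45.90785757]
```

View pics/w23.png

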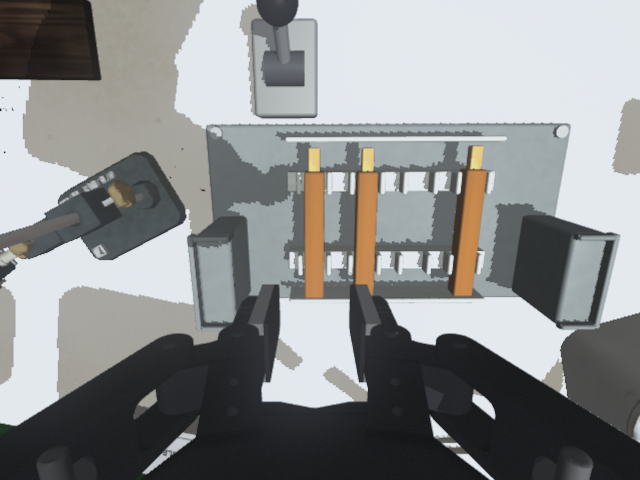

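View pics/s23.png

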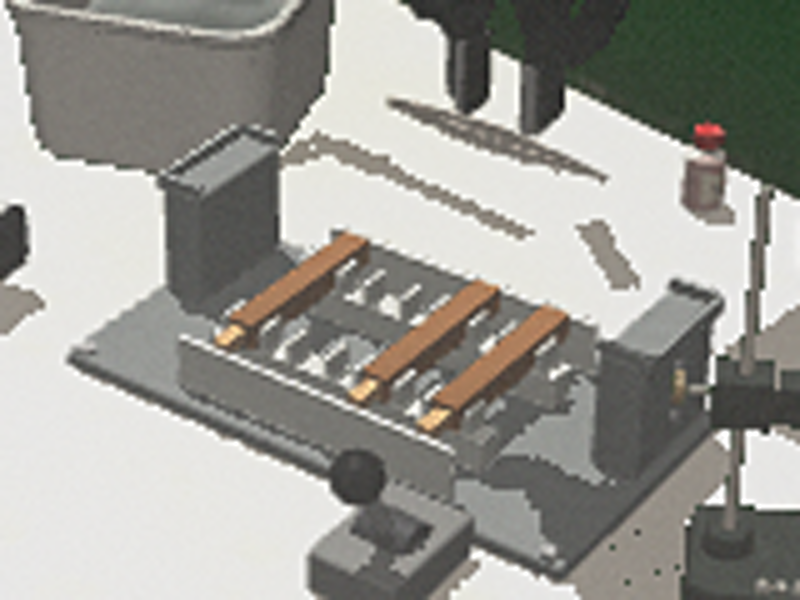

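All three blanks are seated (tops at 46 mm) with tenons to the front. Back to the lamp.

>>> send_rows --steps '[{"linear": [0, 0.8, 4.7], "turn": [0, 0, 0], "claw": 4}, {"linear": [0, 0.8, 4.7], "turn": [0, 0, 0], "claw": 5}, {"linear": [0, 0.8, 4.7], "turn": [0, 0, 0], "claw": 5}, {"linear": [0, 0.8, 4.7], "turn": [0, 0, 0], "claw": 5}, {"linear": [0, 0.8, 4.7], "turn": [0, 0, 0], "claw": 5}, {"linear": [0, 0.8, 4.7], "turn": [0, 0, 0], "claw": 5}, {"linear": [0, 0.8, 4.7], "turn": [0, 0, 0], "claw": 5}, {"linear": [0, 0.8, 4.7], "turn": [0, 0, 0], "claw": 5}, {"linear": [0, 0.8, 4.7], "turn": [0, 0, 0], "claw": 5}, {"linear": [0, 0, 0], "turn": [9.8, 0, 0], "claw": 5}, {"linear": [0, 0, 0], "turn": [9.8, 0, 0], "claw": 5}, {"linear": [0, 0, 0], "turn": [9.8, 0, 0], "claw": 5}]'

```text
clock: 36.33
eef_pos: [419.6, 265.0, 188.5]
tool_rot: [-0.415, 0.579, 0.424, 0.558]
wrist_force: [-0.5, -0.8, 0.5]
width: 49.8
```

Run:
```python
from h import *
rel([434,257.8,200],15.3)
```

```text
tcp [419.6 265.  188.5] q [ 0.56  0.29 -0.1   1.21  0.01  0.86] zyaw 72.9 F [-0.5 -0.8  0.5] w 49.8
rel [-1.19 -1.55 -0.29] [57.5 -1.6 -1. ]
```

>>> send_rows --steps '[{"linear": [-1, -1.5, -0.3], "turn": [9.6, -1.6, -1], "claw": 5}, {"linear": [0, 0, 0], "turn": [9.6, 0, 0], "claw": 5}, {"linear": [0, 0, 0], "turn": [9.6, 0, 0], "claw": 5}, {"linear": [0, 0, 0], "turn": [9.6, 0, 0], "claw": 5}, {"linear": [0, 0, 0], "turn": [9.6, 0, 0], "claw": 5}, {"linear": [0, 0, 0], "turn": [9.6, 0, 0], "claw": 5}, {"linear": [0, 0, 0], "turn": [0, 0, 0], "claw": 5}, {"linear": [0, 0, 0], "turn": [0, 0, 0], "claw": 5}]'

```text
clock: 37.33
eef_pos: [427.2, 254.1, 186.1]
tool_rot: [-0.082, 0.711, 0.084, 0.693]
wrist_force: [0.1, 0.3, -0.1]
width: 50.2
```

Run:
```python
from h import *
rel([434,257.8,93],15.3)
f=env.grab_frame("wrist");cv2.imwrite("pics/w24.png",f["color"])
W=cloud(f);z=W[...,2]
m=(z>85)&(z<108)&(W[...,0]>380)&(W[...,0]<490)&(W[...,1]>180)&(W[...,1]<340)
m[:, :270]=0;m[:,360:]=0
l=cv2.connectedComponents(m.astype(np.uint8))[1];m=l==np.bincount(l[m]).argmax()
print('bar',m.sum(),cv2.minAreaRect(W[m][:,:2].astype(np.float32)),np.nanmax(z[m]))
```

```text
tcp [427.2 254.1 186.1] q [ 0.53  0.29 -0.11  1.19  0.01  1.86] zyaw 13.6 F [ 0.1  0.3 -0.1] w 50.2
rel [9.29 0.14 0.97] [-1.8 -1.4 -0.4]
bar 3912 ((435.8691711425781, 259.4076843261719), (14.021782875061035, 120.77051544189453), 15.394088745117188) 100.26583018071415
```

View pics/w24.png

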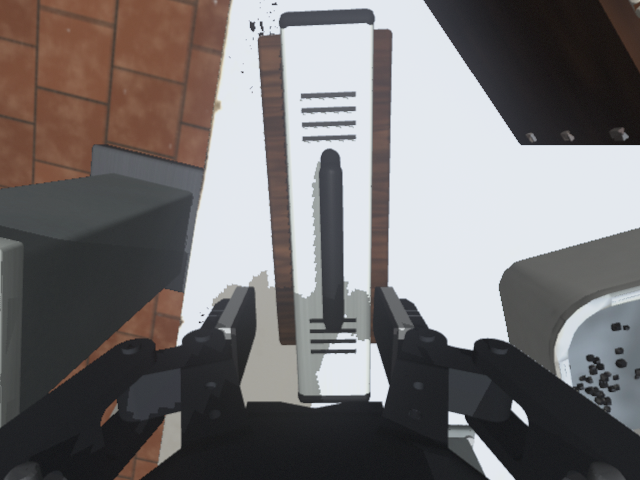

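>>> send_rows --steps '[{"linear": [2, 0.1, 0.9], "turn": [-1.8, -1.4, -0.4], "claw": 5}, {"linear": [2.5, 0, 0], "turn": [0, 0, 0], "claw": 5}, {"linear": [0, 0, 0], "turn": [0, 0, 0], "claw": 5}]'

```text
clock: 37.75
eef_pos: [435.6, 257.3, 139.9]
tool_rot: [-0.096, 0.7, 0.096, 0.701]
wrist_force: [-0.6, -0.9, -0.2]
width: 50.1
```

Run:
```python
from h import *
rel([435.2,258.1,93],15.4)
```

```text
tcp [435.6 257.3 139.9] q [ 0.53  0.33 -0.18  1.06 -0.    1.83] zyaw 15.6 F [-0.6 -0.9 -0.2] w 50.1
rel [ 4.69  0.09 -0.02] [0.2 0.1 0.1]
```

>>> send_rows --steps '[{"linear": [2.5, 0.1, 0], "turn": [0.2, 0, 0], "claw": 5}, {"linear": [2.2, 0, 0], "turn": [0, 0, 0], "claw": 5}, {"linear": [0, 0, 0], "turn": [0, 0, 0], "claw": 3}, {"linear": [0, 0, 0], "turn": [0, 0, 0], "claw": 2}, {"linear": [0, 0, 0], "turn": [0, 0, 0], "claw": 0.8}, {"linear": [0, 0, 0], "turn": [0, 0, 0], "claw": 0.8}, {"linear": [0, 0, 0], "turn": [0, 0, 0], "claw": 0.8}, {"linear": [0, 0, 0], "turn": [0, 0, 0], "claw": 0.8}]' --force 60

```text
clock: 38.75
eef_pos: [437.6, 259.5, 96.8]
tool_rot: [-0.095, 0.698, 0.096, 0.703]
wrist_force: [-0.8, 0.7, -4.3]
width: 11.9
```

Run:
```python
from h import *
rel([435.2,258.1,93],15.4)
```

```text
tcp [437.6 259.5  96.8] q [ 0.54  0.38 -0.24  0.95 -0.    1.83] zyaw 15.6 F [-0.8  0.7 -4.3] w 11.9
rel [ 0.38 -0.07 -0.27] [ 0.2  0.4 -0. ]
```

>>> send_rows --steps '[{"linear": [-0.8, 0, 0], "turn": [0, 0, 0], "claw": 0.8}, {"linear": [-1.5, 0, 0], "turn": [0, 0, 0], "claw": 0.8}, {"linear": [-2.5, 0, 0], "turn": [0, 0, 0], "claw": 0.8}, {"linear": [-2.5, 0, 0], "turn": [0, 0, 0], "claw": 0.8}, {"linear": [-2.5, 0, 0], "turn": [0, 0, 0], "claw": 0.8}, {"linear": [-2, 0, 0], "turn": [0, 0, 0], "claw": 0.8}, {"linear": [0, 0, 0], "turn": [0, 0, 0], "claw": 0.8}, {"linear": [0, 0, 0], "turn": [0, 0, 0], "claw": 0.8}]'

```text
clock: 39.75
eef_pos: [435.9, 258.6, 219.4]
tool_rot: [-0.096, 0.699, 0.096, 0.702]
wrist_force: [0.1, -0.0, -5.9]
width: 11.9
```

Run:
```python
from h import *
rel([464,-109.5,220],13.4)
f=env.grab_frame("scene");cv2.imwrite("pics/s25.png",f["color"])
```

```text
tcp [435.9 258.6 219.4] q [ 0.54  0.27 -0.05  1.25 -0.    1.83] zyaw 15.6 F [ 0.1 -0.  -5.9] w 11.9
rel [ -0.09 -36.21  -7.19] [2.2 0.3 0. ]
```

View pics/s25.png

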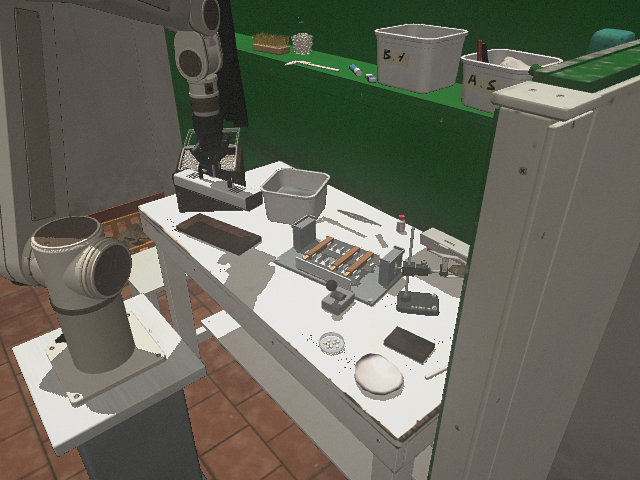

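>>> send_rows --steps '[{"linear": [0, -1.5, -0.8], "turn": [0, 0.3, 0], "claw": 0.8}, {"linear": [0, -3, -1], "turn": [0, 0, 0], "claw": 0.8}, {"linear": [0, -4, -1], "turn": [0.5, 0, 0], "claw": 0.8}, {"linear": [0, -4, -1], "turn": [0.5, 0, 0], "claw": 0.8}, {"linear": [0, -4, -1], "turn": [0.5, 0, 0], "claw": 0.8}, {"linear": [0, -4, -0.8], "turn": [0.5, 0, 0], "claw": 0.8}, {"linear": [0, -4, -0.5], "turn": [0, 0, 0], "claw": 0.8}, {"linear": [0, -4, -0.5], "turn": [0, 0, 0], "claw": 0.8}, {"linear": [0, -4, -0.3], "turn": [0, 0, 0], "claw": 0.8}, {"linear": [0, -2, 0], "turn": [0, 0, 0], "claw": 0.8}, {"linear": [0, 0, 0], "turn": [0, 0, 0], "claw": 0.8}]'

```text
clock: 41.18
eef_pos: [444.3, -111.3, 211.3]
tool_rot: [-0.084, 0.71, 0.081, 0.695]
wrist_force: [-0.8, 1.0, -6.3]
width: 11.9
```

Run:
```python
from h import *
rel([619.5,-72.3,220],13.4)
```

```text
tcp [ 444.3 -111.3  211.3] q [-0.24  0.2  -0.16  1.23 -0.01  1.1 ] zyaw 13.4 F [-0.8  1.  -6.3] w 11.9
rel [-1.27 -0.25 17.92] [-0.  -1.3  0.1]
```

>>> send_rows --steps '[{"linear": [-0.5, -0.2, 1], "turn": [0, -1.3, 0], "claw": 0.8}, {"linear": [0, 0, 3], "turn": [0, 0, 0], "claw": 0.8}, {"linear": [0, 0, 3.5], "turn": [0, 0, 0], "claw": 0.8}, {"linear": [0, 0, 3.5], "turn": [0, 0, 0], "claw": 0.8}, {"linear": [0, 0, 3], "turn": [0, 0, 0], "claw": 0.8}, {"linear": [0, 0, 2], "turn": [0, 0, 0], "claw": 0.8}, {"linear": [0, 0, 0.8], "turn": [0, 0, 0], "claw": 0.8}, {"linear": [0, 0, 0], "turn": [0, 0, 0], "claw": 0.8}, {"linear": [0, 0, 0], "turn": [0, 0, 0], "claw": 0.8}]'

```text
clock: 42.3
eef_pos: [611.1, -65.0, 215.3]
tool_rot: [-0.084, 0.702, 0.087, 0.702]
wrist_force: [-0.1, -0.0, -5.3]
width: 11.8
```

Run:
```python
from h import *
rel([619.5,-72.3,180],13.4)
f=env.grab_frame("wrist");cv2.imwrite("pics/w26.png",f["color"])
```

```text
tcp [611.1 -65.  215.3] q [-0.11  0.49  0.27  1.35  0.    1.22] zyaw 13.9 F [-0.1 -0.  -5.3] w 11.8
rel [ 3.53 -0.92  0.63] [ 0.5  0.1 -0.2]
```

View pics/w26.png

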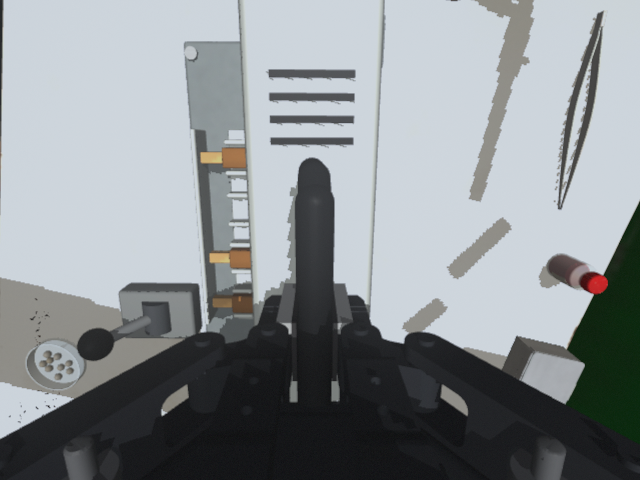

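>>> send_rows --steps '[{"linear": [0.5, -0.5, 0.4], "turn": [0.5, 0, -0.2], "claw": 0.8}, {"linear": [1, -0.4, 0.2], "turn": [0, 0, 0], "claw": 0.8}, {"linear": [0.8, 0, 0], "turn": [0, 0, 0], "claw": 0.8}, {"linear": [0, 0, 0], "turn": [0, 0, 0], "claw": 0.8}, {"linear": [0, 0, 0], "turn": [0, 0, 0], "claw": 0.8}]'

```text
clock: 42.98
eef_pos: [618.1, -74.1, 190.5]
tool_rot: [-0.082, 0.702, 0.081, 0.702]
wrist_force: [0.1, 0.0, -5.5]
width: 12.0
```

Run:
```python
from h import *
rel([619.7,-72.4,165],13.35)
```

```text
tcp [618.1 -74.1 190.5] q [-0.12  0.52  0.25  1.3  -0.    1.22] zyaw 13.2 F [ 0.1  0.  -5.5] w 12.0
rel [2.55 0.13 0.19] [-0.1 -0.   0. ]
```

>>> send_rows --steps '[{"linear": [1.2, 0.1, 0.2], "turn": [0, 0, 0], "claw": 0.8}, {"linear": [1, 0, 0], "turn": [0, 0, 0], "claw": 0.8}, {"linear": [0, 0, 0], "turn": [0, 0, 0], "claw": 0.8}, {"linear": [0, 0, 0], "turn": [0, 0, 0], "claw": 0.8}]'

```text
clock: 43.48
eef_pos: [619.9, -72.2, 166.9]
tool_rot: [-0.082, 0.702, 0.082, 0.702]
wrist_force: [1.1, 0.5, -6.1]
width: 12.0
```

Run:
```python
from h import *
rel([619.7,-72.4,157],13.35)
f=env.grab_frame("scene");zoom(f,260,420,180,300,5,"pics/s27.png")
g=env.grab_frame("top");zoom(g,260,420,155,275,5,"pics/t27.png")
```

```text
tcp [619.9 -72.2 166.9] q [-0.12  0.53  0.21  1.25 -0.    1.22] zyaw 13.3 F [ 1.1  0.5 -6.1] w 12.0
rel [ 0.99 -0.01 -0.03] [-0.1 -0.   0. ]
```

View pics/s27.png

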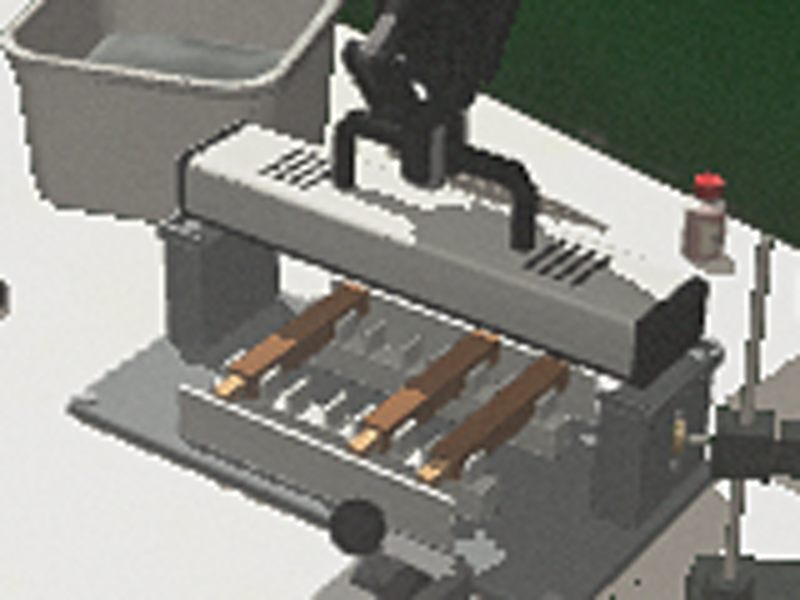

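View pics/t27.png

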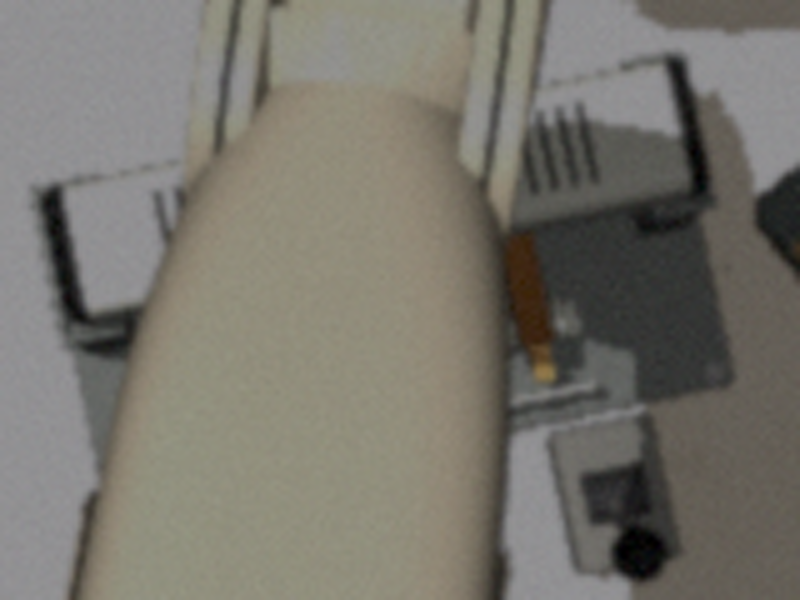

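Lamp ends match their original pixels. Lowering.

>>> send_rows --steps '[{"linear": [0.5, 0, 0], "turn": [0, 0, 0], "claw": 0.8}, {"linear": [0.4, 0, 0], "turn": [0, 0, 0], "claw": 0.8}, {"linear": [0.3, 0, 0], "turn": [0, 0, 0], "claw": 0.8}, {"linear": [0, 0, 0], "turn": [0, 0, 0], "claw": 0.8}]'

```text
clock: 44.08
eef_pos: [620.6, -72.5, 157.4]
tool_rot: [-0.082, 0.701, 0.081, 0.704]
wrist_force: [-0.5, -0.1, -4.6]
width: 12.4
```

Run:
```python
from h import *
rel([619.7,-72.4,153.3],13.35)
```

```text
tcp [620.6 -72.5 157.4] q [-0.12  0.54  0.19  1.22 -0.    1.22] zyaw 13.2 F [-0.5 -0.1 -4.6] w 12.4
rel [ 0.41  0.03 -0.08] [-0.1  0.2  0.1]
```

>>> send_rows --steps '[{"linear": [0.2, 0, -0.05], "turn": [0, 0, 0], "claw": 0.8}, {"linear": [0, 0, 0], "turn": [0, 0, 0], "claw": 0.8}]'

```text
clock: 44.32
eef_pos: [620.5, -72.6, 157.1]
tool_rot: [-0.082, 0.7, 0.081, 0.704]
wrist_force: [-0.0, 0.3, -6.2]
width: 12.3
```

Run:
```python
from h import *
rel([619.7,-72.4,153.3],13.35)
f=env.grab_frame("scene");zoom(f,260,420,180,300,5,"pics/s28.png")
```

```text
tcp [620.5 -72.6 157.1] q [-0.12  0.53  0.19  1.22 -0.    1.22] zyaw 13.2 F [-0.   0.3 -6.2] w 12.3
rel [ 0.38  0.04 -0.07] [-0.1  0.3  0.1]
```

View pics/s28.png

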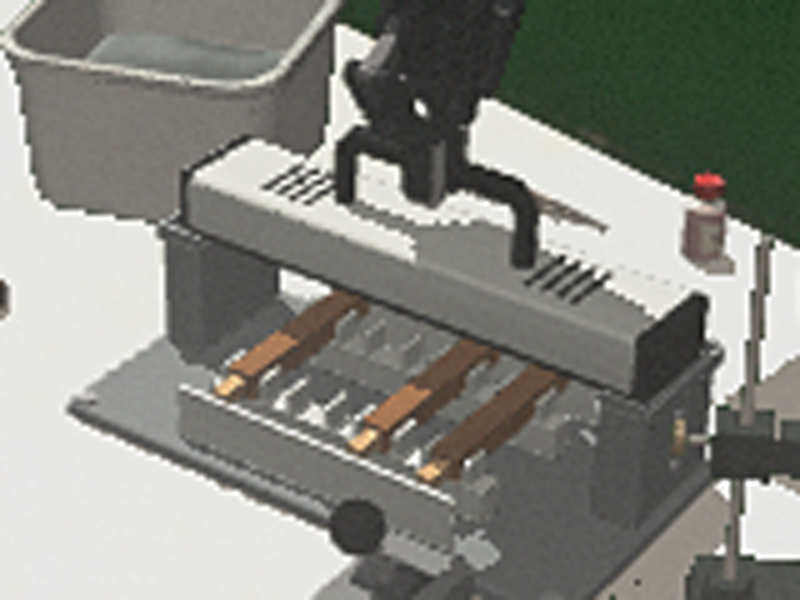

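The lamp outline matches the initial seated picture (right lower corner at 635,397). Release.

>>> send_rows --steps '[{"linear": [0, 0, 0], "turn": [0, 0, 0], "claw": 2.5}, {"linear": [0, 0, 0], "turn": [0, 0, 0], "claw": 4}, {"linear": [0, 0, 0], "turn": [0, 0, 0], "claw": 4}, {"linear": [0, 0, 0], "turn": [0, 0, 0], "claw": 4}, {"linear": [-2, 0, 0], "turn": [0, 0, 0], "claw": 4}, {"linear": [-3, 0, 0], "turn": [0, 0, 0], "claw": 4}, {"linear": [-3, 0, 0], "turn": [0, 0, 0], "claw": 4}, {"linear": [0, 0, 0], "turn": [0, 0, 0], "claw": 4}, {"linear": [0, 0, 0], "turn": [0, 0, 0], "claw": 4}]'

```text
clock: 45.5
eef_pos: [621.3, -72.6, 239.0]
tool_rot: [-0.082, 0.699, 0.081, 0.705]
wrist_force: [0.1, -0.0, 0.3]
width: 40.2
```

Run:
```python
from h import *
rel([*S(-155,-85),235],13.4)
f=env.grab_frame("wrist");cv2.imwrite("pics/w29.png",f["color"])
W=cloud(f);z=W[...,2]
m=(z>143)&(z<168);m[:,:240]=0;m[:,440:]=0
l=cv2.connectedComponents(m.astype(np.uint8))[1];m=l==np.bincount(l[m]).argmax()
r=cv2.minAreaRect(W[m][:,:2].astype(np.float32));print(r,loc(r[0]),np.nanmax(z[m]))
m=(z>106)&(z<122);m[400:]=0
l=cv2.connectedComponents(m.astype(np.uint8))[1];m=l==np.bincount(l[m]).argmax()
A=np.c_[W[m][:,:2],np.ones(m.sum())];c=np.linalg.lstsq(A,W[m][:,2],rcond=None)[0];print('lamp top plane slopes',c[:2],np.median(z[m]))
g=env.grab_frame("scene");zoom(g,260,420,180,300,5,"pics/s29.png")
```

```text
tcp [621.3 -72.6 239. ] q [-0.12  0.49  0.34  1.41 -0.    1.22] zyaw 13.3 F [ 0.1 -0.   0.3] w 40.2
rel [  0.27  -8.34 -19.28] [-0.1  0.5  0.2]
((619.2527465820312, -72.39158630371094), (13.990904808044434, 120.61644744873047), 13.39634895324707) [36.11176187 -1.39848391] 161.1386284379374
lamp top plane slopes [0.00011364 0.00169488] 113.75583098899088
```

View pics/s29.png

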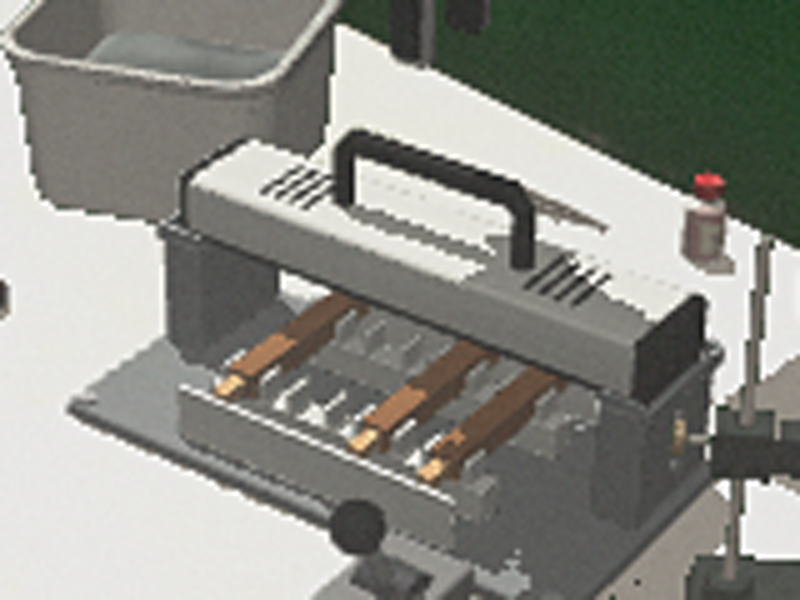

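View pics/w29.png

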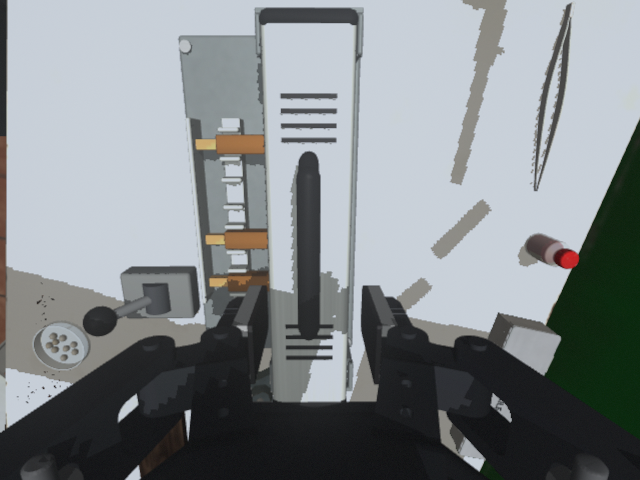

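Lamp seated level (top 113.8 mm). Now the switch.

>>> send_rows --steps '[{"linear": [0, -2, -4.6], "turn": [0, 0.5, 0.2], "claw": 4}, {"linear": [0, -2, -4.6], "turn": [0, 0, 0], "claw": 4}, {"linear": [0, -2, -4.6], "turn": [0, 0, 0], "claw": 4}, {"linear": [0, -2, -4.6], "turn": [0, 0, 0], "claw": 4}, {"linear": [0, 0, 0], "turn": [0, 0, 0], "claw": 4}, {"linear": [0, 0, 0], "turn": [0, 0, 0], "claw": 4}]'

```text
clock: 46.35
eef_pos: [453.8, -194.3, 231.2]
tool_rot: [-0.08, 0.706, 0.084, 0.698]
wrist_force: [0.7, 0.7, -0.2]
width: 39.9
```

Run:
```python
from h import *
rel([*S(-147.5,-84),90],13.4)
f=env.grab_frame("wrist");W=cloud(f);z=W[...,2]
m=(z>70)&(z<100)&(W[...,0]>420)&(W[...,0]<500)&(W[...,1]<-150)&(W[...,1]>-240);m[280:]=0
print('ball',m.sum(),loc(np.median(W[m],0)))
```

```text
tcp [ 453.8 -194.3  231.2] q [-0.4   0.25 -0.04  1.29 -0.    0.93] zyaw 13.3 F [ 0.7  0.7 -0.2] w 39.9
rel [14.12 -0.32  0.71] [-0.1 -0.6 -0.3]
ball 824 [-146.85112655  -82.94529256]
```

>>> send_rows --steps '[{"linear": [3, -0.2, 0.7], "turn": [0, -0.6, -0.3], "claw": 4}, {"linear": [4, 0, 0], "turn": [0, 0, 0], "claw": 4}, {"linear": [2, 0, 0], "turn": [0, 0, 0], "claw": 4}, {"linear": [0, 0, 0], "turn": [0, 0, 0], "claw": 4}]'

```text
clock: 46.9
eef_pos: [466.0, -191.4, 138.0]
tool_rot: [-0.085, 0.701, 0.085, 0.703]
wrist_force: [-0.7, -0.0, 0.5]
width: 39.8
```

Run:
```python
from h import *
rel([*S(-147,-84),90],13.4)
f=env.grab_frame("wrist");cv2.imwrite("pics/w30.png",f["color"])
```

```text
tcp [ 466.  -191.4  138. ] q [-0.39  0.33 -0.19  1.05  0.    0.94] zyaw 13.8 F [-0.7 -0.   0.5] w 39.8
rel [ 4.8  -0.24 -0.65] [ 0.4  0.1 -0. ]
```

View pics/w30.png

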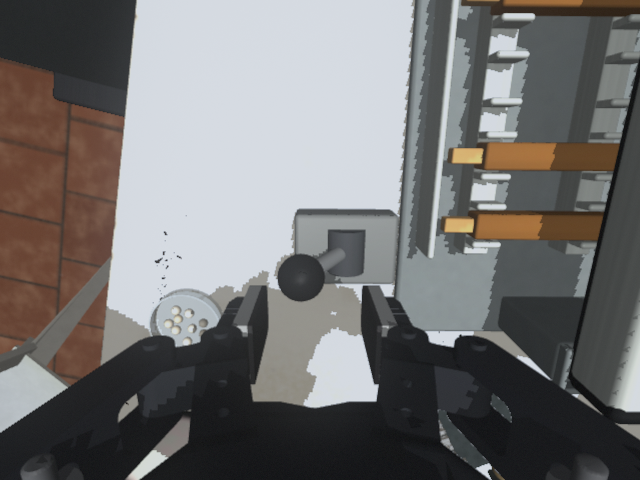

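>>> send_rows --steps '[{"linear": [0, -0.1, -0.7], "turn": [0.4, 0, 0], "claw": 4}, {"linear": [2.4, 0, 0], "turn": [0, 0, 0], "claw": 4}, {"linear": [2.4, 0, 0], "turn": [0, 0, 0], "claw": 4}, {"linear": [0, 0, 0], "turn": [0, 0, 0], "claw": 4}, {"linear": [0, 0, 1.5], "turn": [0, 0, 0], "claw": 4}, {"linear": [0, 0, 1.5], "turn": [0, 0, 0], "claw": 4}, {"linear": [0, 0, 1.5], "turn": [0, 0, 0], "claw": 4}, {"linear": [0, 0, 1], "turn": [0, 0, 0], "claw": 4}, {"linear": [0, 0, 0], "turn": [0, 0, 0], "claw": 4}]'

```text
clock: 48.08
eef_pos: [523.7, -182.7, 100.5]
tool_rot: [-0.086, 0.696, 0.08, 0.708]
wrist_force: [-0.8, -0.1, 0.2]
width: 39.8
```

Run:
```python
from h import *
rel([*S(-82.5,-84),90],13.4)
f=env.grab_frame("wrist");cv2.imwrite("pics/w31.png",f["color"])
```

```text
tcp [ 523.7 -182.7  100.5] q [-0.34  0.44 -0.12  0.99 -0.    1.  ] zyaw 13.5 F [-0.8 -0.1  0.2] w 39.8
rel [ 1.04  0.27 -0.03] [0.1 0.9 0.6]
```

View pics/w31.png

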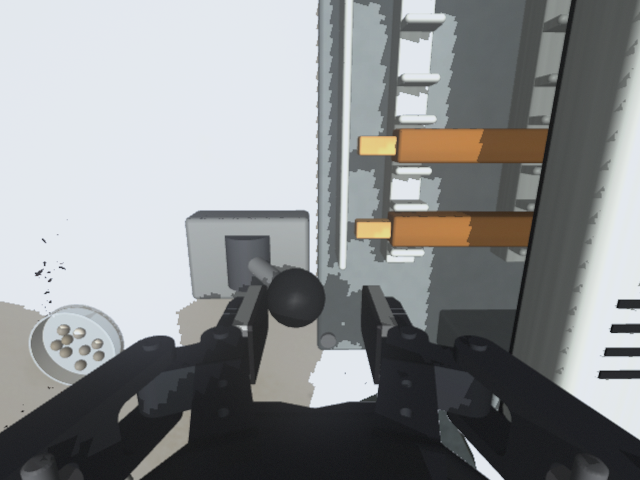

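>>> send_rows --steps '[{"linear": [0.3, 0, 0.3], "turn": [0, 0.5, 0], "claw": 4}, {"linear": [0, 0, 0.3], "turn": [0, 0, 0], "claw": 4}, {"linear": [0, 0, 0], "turn": [0, 0, 0], "claw": 4}]'

```text
clock: 48.5
eef_pos: [523.7, -183.1, 98.4]
tool_rot: [-0.086, 0.703, 0.077, 0.701]
wrist_force: [-0.4, -0.2, 1.3]
width: 40.1
```

Run:
```python
from h import *
rel([*S(-82.5,-84),90],13.4)
f=env.grab_frame("wrist");W=cloud(f);z=W[...,2]
m=(z>70)&(z<100)&(W[...,0]>470)&(W[...,0]<550)&(W[...,1]<-150)&(W[...,1]>-240);m[325:]=0;m[:,:268]=0;m[:,340:]=0
print('ball',m.sum(),loc(np.median(W[m],0)))
```

```text
tcp [ 523.7 -183.1   98.4] q [-0.33  0.46 -0.1   1.01 -0.01  1.01] zyaw 13.3 F [-0.4 -0.2  1.3] w 40.1
rel [0.84 0.3  0.  ] [-0.1 -0.3  0.7]
ball 2739 [-88.94263385 -81.13165496]
```

Ball is back at its initial "on" position. Retreat and verify.

>>> send_rows --steps '[{"linear": [0, 0, -0.7], "turn": [0, 0, 0], "claw": 4}, {"linear": [-4, 0, 0], "turn": [0, 0, 0], "claw": 4}, {"linear": [-5, 0, 0], "turn": [0, 0, 0], "claw": 4}, {"linear": [-5, 0, -2], "turn": [0, 0, 0], "claw": 4}, {"linear": [0, 0, -5], "turn": [0, 0, 0], "claw": 4}, {"linear": [0, 0, -5], "turn": [0, 0, 0], "claw": 4}, {"linear": [0, 0, 0], "turn": [0, 0, 0], "claw": 4}, {"linear": [0, 0, 0], "turn": [0, 0, 0], "claw": 4}]'

```text
clock: 49.55
eef_pos: [398.8, -211.5, 243.2]
tool_rot: [-0.087, 0.7, 0.077, 0.704]
wrist_force: [0.3, 1.0, 0.7]
width: 40.2
```

Run:
```python
from h import *
rel([*S(-82.5,-84),90],13.4)
f=env.grab_frame("top");zoom(f,260,420,155,275,5,"pics/t32.png")
g=env.grab_frame("scene");cv2.imwrite("pics/s32.png",g["color"]);zoom(g,260,420,190,310,5,"pics/s32z.png")
```

```text
tcp [ 398.8 -211.5  243.2] q [-0.48  0.14 -0.15  1.27 -0.01  0.86] zyaw 13.3 F [0.3 1.  0.7] w 40.2
rel [15.36  0.41 12.75] [-0.1  0.2  0.9]
```

View pics/s32z.png

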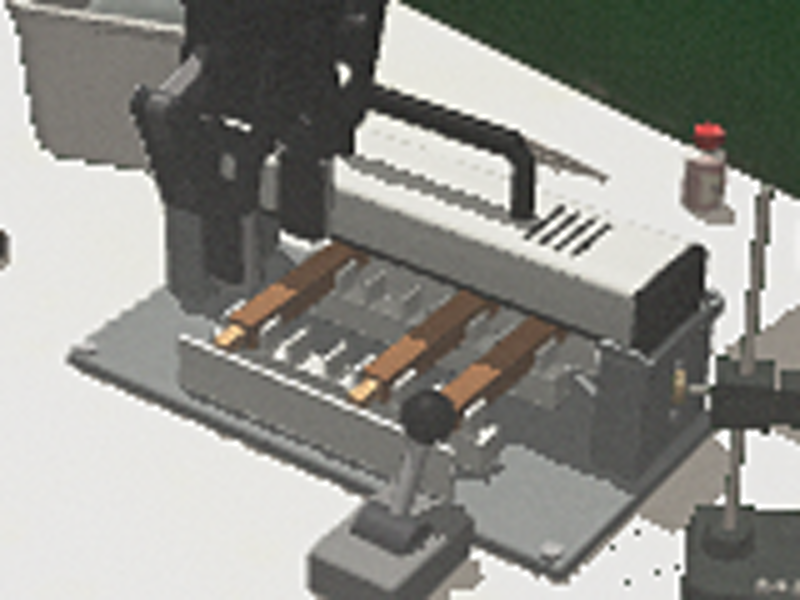

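View pics/s32.png

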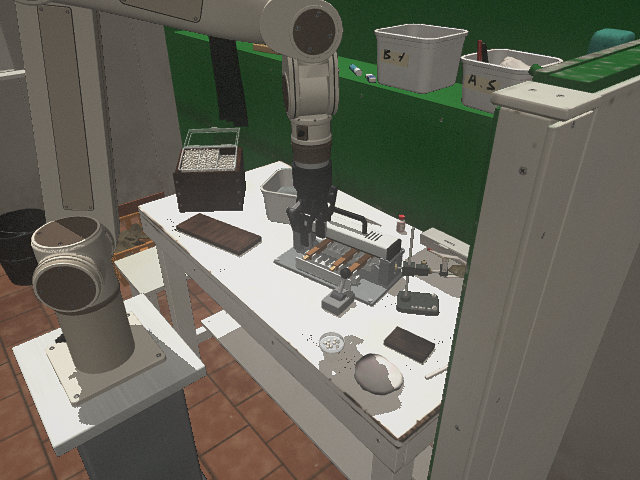

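The lever is at (425,415), the same spot as when it was first on (424,415). The lamp is in place and the bystanders haven't moved. Handing in.

```bash
python3 -c "
from rig import env
print(env.sign_off())"
```

```text
the job is handed in; nothing more can be done
None
```

I did the whole job and handed it in after about 50 s. The hand-in gives no verdict, so what follows is what my own checks showed.

- **Order of work:** I switched the lamp off, then set it on the board and let go. I turned the blanks in slots 4 and 1 end for end and put each back in its own slot. Then I put the lamp back in its seats, let go and switched it on. The slot 2 blank already lay the right way round and slot 3 was empty.
- **Blanks:** All three lie in their slots with tenons to the front, within about 0.01 rad of the slot direction. The slot 1 blank's top was at the seated 46 mm. I did not measure the other two tops directly.
- **Lamp:** Its top is level at 113.8 mm, against 114 mm expected, with the handle within about 2 mm of its nominal place. It matches the first pictures.
- **Switch and bystanders:** The ball is back at its first "on" position to within 0.5 mm. By eye, the shell, pad and dish have not moved, and the robot was clear of everything.
- **Disagreements:** The cameras differed by up to about 9 mm on the station's position. I relied on the wrist and top views, which agreed to about 2 mm, and checked the slots against the rails. The wrist force stayed at about -5 N after the lamp touched down, so I judged its seating from height and pictures instead.

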